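# Wind down the router lift and clear the offcuts

## Task

Shut the router table down and clear the bench: take the crank from its wooden rest, feel its socket fully home onto the hex hidden down the bore of the router lift, and wind the bit down (anticlockwise seen from above) until it comes up against its bottom stop. Only when the bit is down, push every wooden offcut on the bench through the sprung flap of the scrap chute so that it drops into the bin and the flap shuts behind it. The crank must end up standing back in its rest; leave the mug, the square and the clamp where they are.

Things in the scene. Friction and masses are not known exactly. Their poses are not given: they have to be found in the camera images.
- router_lift: Fixed router table top: black block 260 (x) x 230 (y) x 62 mm high with a plywood band, on the bench; origin at the centre of its underside. A fence along its -y side, in two halves with a gap at the bit, reaches 117 mm above the bench. Two round openings in its top: the bit's throat (56 mm, at x +20, y 0) and the crank bore (46 mm, at x -60, y +62). Position and yaw vary.
- bore (a point): Centre of the mouth of the crank bore in the top surface, 62 mm above the bench. The bore is 46 mm wide and 55 mm deep. In its middle, out of sight, stands the spindle: a steel hex 26 mm across flats from the floor to 33 mm below the mouth, and on it a round taper nose (25 to 14 mm wide) up to 25 mm below the mouth, which centres a socket.
- bit_tip (a point): Top of the router bit (a steel cutter 34 mm wide in the throat). At the bottom stop it is 10 mm below the top surface of the router table (that is, below bore); at the start 4 to 18 mm above that surface. Its height moves with the spindle.
- crank: Loose steel crank, 180 mm high, 0.46 kg. Origin: centre of the socket's mouth (bottom end); z up the shaft, x towards its grip. Hex socket 0-30 mm (27 mm across flats inside, flats facing x; 41 mm wide outside), shaft 22 mm, collar 64 mm wide at 53-59, arm 28 mm wide at 106-114 from x -17 to +81. In the bore the mouth is 33 mm down on top of the hex, 53 mm down (collar on the top) fully home.
- crank_boss (a point): Centre of the boss: a round stub on the crank's shaft axis, 26 mm wide, from 114 to 154 mm above the socket's mouth (this point at 134 mm), to lift, carry and seat the crank by.
- crank_knob (a point): Centre of the crank's grip: an upright wooden cylinder 25 mm wide, 118 to 180 mm above the socket's mouth (this point at 149 mm), 65 mm from the shaft axis along the crank's +x. It turns freely on its pin, so a hand holding it can go round in a circle without turning.
- rest: Fixed forked wooden rest, 57 mm high: two cheeks (60 x 14 mm) 46 mm apart along its y, joined on the +x side, open to -x. Origin on the bench, mid slot. The crank stands in it with its shaft over this point (3 mm of play), collar lying on the cheeks, mouth 4 mm above the bench, arm pointing any way; so it is at the start. Position and yaw vary.
- chute: Fixed scrap chute over the left bench edge; +x points out through the flap (roughly world +y). Origin at bench height, mid sill edge. An apron 3 mm thick, 210 mm wide lies on the bench from x -120 mm to the edge at x 0; beyond it a 62 degree slide falls to the bin. The flap hangs at x 34 in a port 200 mm wide; header bar above it at 68-78 mm over the bench, then a wire guard (top at 78 mm).
- sill (a point): Middle of the sill edge of the chute on the apron's top surface (3 mm above the bench).
- bin_floor (a point): Middle of the chute's bin, on its floor 185 mm below the bench, 200 mm outward of the sill edge; chute and bin are 340 mm long and 200 mm wide inside.
- flap (a joint): Angle of the flap: 0 hanging shut, up to 1.5 rad pushed outwards. Hinged along its upper edge, 67 mm over the bench, 64 mm high, closed by a light spring (under 0.5 N at its lower edge); cannot swing back towards the bench.
- offcut_a: Wooden offcut 94 (its x) x 44 x 32 mm high, about 0.10 kg, lying on the bench. Origin: centre of its underside, z up. May be absent.
- offcut_b: Wooden offcut 82 (its x) x 42 x 34 mm high, about 0.09 kg, lying on the bench. Origin: centre of its underside, z up. May be absent.
- offcut_c: Wooden offcut 88 (its x) x 38 x 30 mm high, about 0.075 kg, lying on the bench. Origin: centre of its underside, z up. May be absent.
- offcut_d: Wooden offcut 72 (its x) x 46 x 30 mm high, about 0.075 kg, lying on the bench. Origin: centre of its underside, z up. May be absent.
- mug: White lidded travel mug, 86 mm wide, 156 mm high, standing on the bench. Bystander. Origin: centre of its foot.
- square: Try square lying on the bench: steel blade 150 x 28 mm along its x, 100 mm wooden stock. Bystander. Origin near the middle, on the bench.
- clamp: Steel C-clamp lying on the bench, about 130 x 150 mm, 18 mm high. Bystander. Origin in the middle of its frame, on the bench.
- hex_top (a point): Centre of the top of the hidden hex, 33 mm below the bore's mouth (its nose rises 8 mm more). Fixed axes: how the hex stands is not known; it repeats every 60 degrees, and a socket slides on only within 4 to 5 degrees. Anticlockwise from above lowers the bit 8 mm a turn. About 0.1 to 0.3 N m of drag; stays where left; hard stop at the bottom, 1.7 to 3.5 turns below the start.

How it is judged:
By the outcome, as a careful person would: the job done as asked, in the order asked, and still so for the second after the job is handed in, with the robot touching nothing.
Of offcut_a, offcut_b, offcut_c, offcut_d only 2 to 4 are there at a start; the rules pass over those that are not, and their reading is None.
At some moment in a run one of offcut_a, offcut_b, offcut_c, offcut_d may be knocked a few centimetres aside while the robot is not near it.
It also fails if it takes over 210 s, if anything falls off the work surface, if the arm or the gripper's body presses on something with over 40 N, if the wrist force passes 120 N, or if a joint passes its speed limit or range.

## Robot

A 6-joint arm with a two-finger parallel gripper is mounted at the origin on the work surface. World frame = base frame: x ahead of the robot, y to its left, z up, the work surface at z = 0. Lengths are in m, angles in rad, forces in N, time in s.
With the tool pointing down it reaches from about 0.25 to 0.725 m from the base axis. Payload 4 kg.
Tool frame: the origin (TCP) lies on the centre line of the jaws, within the pads' length; the fingertips stand 25 mm ahead of it and the grasp point (between the pads) lies 6 mm ahead of it; z points along the fingers, x is the direction in which the jaws open and shut, and the axes are right-handed (so a half turn about z gives the same grasp; the last joint's range is limited). The gripper opens to 85 mm and grips with 20 to 120 N. Pads are 22 mm wide; open, the fingers measure 114 mm over their backs; the gripper's body (76 mm by 85 mm) begins 54 mm behind the grasp point. The pads swing forward as they close: fully open they stand 13 mm farther back than shut.
Start: joints at [1.265, 0.241, 0.005, 1.335, 0, 1.571], TCP at [0.151, 0.477, 0.256] pointing down, gripper open.
Joint ranges: [-2.72, 2.72], [-1.05, 1.87], [-1.09, 1.28], [-1.99, 2.15], [-1.42, 1.44], [-3.14, 3.14]. Speed limits (rad/s): [2.79, 2.79, 3.14, 3.14, 3.14, 3.14].

## Interface

Orientations are given as a unit quaternion [x, y, z, w].
In Python, from workcell import bot, imaging, order gives the robot as it stands.
- The arm moves only by the tool carry_out, never from a script. Its argument "moves" is a list of rows, each a list of 5 numbers: the shift along the tool's x, y, z scaled (see below), then the turn about the tool's z scaled (see below), then the opening, from -1 (shut) to 1 (fully open). In form: [[tx, ty, tz, roll, hand], ...]. A call has 1 to 20 rows; each row is the pose to reach, as a shift and turn from the pose commanded when the call began, along the tool's axes at that moment; what a row does not reach only later rows make up. The controller multiplies each number of a shift by 0.1 m and each number of a turn by 90 degrees. A row lasts 1/10 s, in which the tool goes at most 50 mm and 8.59 degrees, less where a joint would pass 70% of its speed; a pose out of reach is approached as far as the arm can. A call with a number of a shift or a turn outside -1 to 1 is refused whole. A call with a gripper value outside its range is refused whole. The fingers move at their own pace and stop on an object; the grip force is fixed at half the most. Time passes only in rows, so rows that repeat a pose let the fingers close. It gives the time, the measured TCP pose, the force and the opening at its end, in the units of the state.
- bot.get_obs(): the state, without advancing time (a new reading comes with each control period).
- imaging.camera(name): name is "side" or "top"; returns the picture (384x512x3 uint8, red, green, blue); there is no depth.
- imaging.camera_model(name): a dict with "fovy" (degrees; the focal length in pixels is half the picture's height over the tangent of half this angle, whatever the lens; pixels are square), "cx", "cy" (the principal point, pixels), "eye" and "rotation" of the camera in the world. Camera axes: x right, y up, looking along -z (the intrinsics and any distortion apply to the point x, -y, -z); pixel columns grow to the right and rows downward; lengths in m; the calibration is good to about 2 mm. A picture is of the moment at which its call begins. camera_model takes no time and is no camera call.
- order.job_done(): hands the job in, once; it reports no verdict.
The state is a dict: "clock": time; "joint_pos": joint angles; "joint_vel": joint speeds; "tau": joint torques, N m; "eef_pos": TCP position; "tool_rot": TCP orientation; "ft_force": force on the tool from outside, world axes, zero at the start; "ft_torque": the same for the moment, N m; "grip_width": finger opening in m.
Only numpy, scipy, OpenCV 4.12 (cv2) and the standard library are available. Lean on these libraries where they do the work, as an engineer would, in place of code of your own. Each camera call takes 0.05 s, during which the arm holds its last target.

## Working session

There is one attempt and no reset: what is moved stays moved. The work goes in short steps, Python scripts to look and compute and a tool call to move; the robot and the scene stay as the last step left them, time stands still between calls to the robot, and variables do not carry over. Pictures are saved under pics/ and viewed, and the job is handed in when it is done.

Besides the shell and the picture viewer there is one more tool, called after "Call:" as name(argument=value, ...) on one line, values as JSON. carry_out: Moves the arm, as the interface text tells. Its arguments: {"type":"object","properties":{"moves":{"type":"array","items":{"type":"array","items":{"type":"number","minimum":-1,"maximum":1}}}},"required":["moves"]}

```bash
ls; mkdir -p pics
python3 - <<'E'
from workcell import bot, imaging, order
import cv2,numpy as np
o=bot.get_obs()
for k,v in o.items(): print(k,np.round(v,4))
for n in("side","top"):
    im=imaging.camera(n); cv2.imwrite(f"pics/{n}0.png",im[:,:,::-1]); print(n,imaging.camera_model(n))
E
```

```text
pics
clock 0.0
joint_pos [ 1.265   0.2414  0.0037  1.3352 -0.      1.5708]
joint_vel [ 0.0016 -0.0007  0.0001  0.0004 -0.0017  0.0001]
tau [-6.00000e-04 -3.72320e+01  2.52407e+01  1.69000e-02  2.00000e-04
  0.00000e+00]
eef_pos [0.1503 0.4762 0.2554]
tool_rot [ 8.065e-01  5.912e-01 -9.000e-04  6.000e-04]
ft_force [-0.4281  0.1325  1.1341]
ft_torque [-0.0092  0.035   0.0119]
grip_width 0.0853
side {'fovy': 57.25885752754403, 'cx': 251.7457744157396, 'cy': 189.23406479212974, 'eye': array([ 0.40156242, -0.84017845,  1.08400521]), 'rotation': array([ 0.35943592, -0.03418737, -0.09333443,  0.92786083])}
top {'fovy': 50.61422915017769, 'cx': 269.5500933800568, 'cy': 191.46219204060748, 'eye': array([0.40868557, 0.08857159, 1.2504146 ]), 'rotation': array([-0.0444595 ,  0.05204004,  0.7068242 , -0.70407012])}
```

View pics/top0.png

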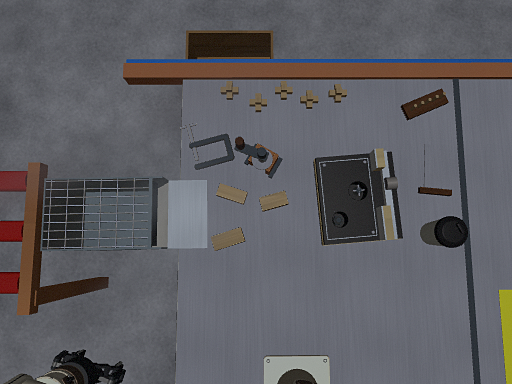

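View pics/side0.png

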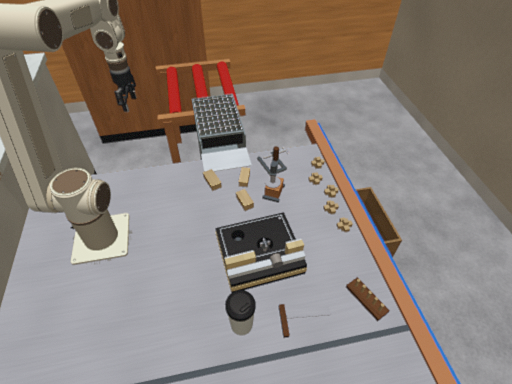

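```bash
cat > h.py <<'E'
from workcell import bot, imaging, order
import cv2,numpy as np
from scipy.spatial.transform import Rotation as R
M={n:imaging.camera_model(n) for n in("side","top")}
def ray(n,u,v):
    m=M[n];f=192/np.tan(np.radians(m['fovy']/2))
    d=np.array([(u-m['cx'])/f,-(v-m['cy'])/f,-1.]);return np.array(m['eye']),R.from_quat(m['rotation']).apply(d)
def px(n,u,v,z):
    e,d=ray(n,u,v);return e+d*(z-e[2])/d[2]
def proj(n,p):
    m=M[n];f=192/np.tan(np.radians(m['fovy']/2))
    c=R.from_quat(m['rotation']).inv().apply(np.array(p)-m['eye']);return np.array([m['cx']-f*c[0]/c[2],m['cy']+f*c[1]/c[2]])
def snap(n,fn,crop=None,s=1):
    im=imaging.camera(n)[:,:,::-1].copy()
    cv2.imwrite(f"pics/{fn}_raw.png",im)
    if crop: x0,y0,x1,y1=crop; im=im[y0:y1,x0:x1]
    cv2.imwrite(f"pics/{fn}.png",cv2.resize(im,None,fx=s,fy=s,interpolation=cv2.INTER_CUBIC));
E
python3 - <<'E'
from h import *
im=cv2.imread('pics/top0.png');c=im[110:260,170:300]
cv2.imwrite('pics/t1.png',cv2.resize(c,None,fx=4,fy=4,interpolation=cv2.INTER_CUBIC))
c=im[130:260,300:410]
cv2.imwrite('pics/t2.png',cv2.resize(c,None,fx=4.5,fy=4.5,interpolation=cv2.INTER_CUBIC))
im=cv2.imread('pics/side0.png');c=im[90:300,170:330]
cv2.imwrite('pics/s1.png',cv2.resize(c,None,fx=2.8,fy=2.8,interpolation=cv2.INTER_CUBIC))
print(px('top',297,380,0), proj('top',[0,0,0]),proj('side',[0,0,0]))
E
```

```text
[ 0.02378689 -0.00296335  0.        ] [296.09731417 388.60535528] [101.82266948 238.10773024]
```

View pics/t1.png

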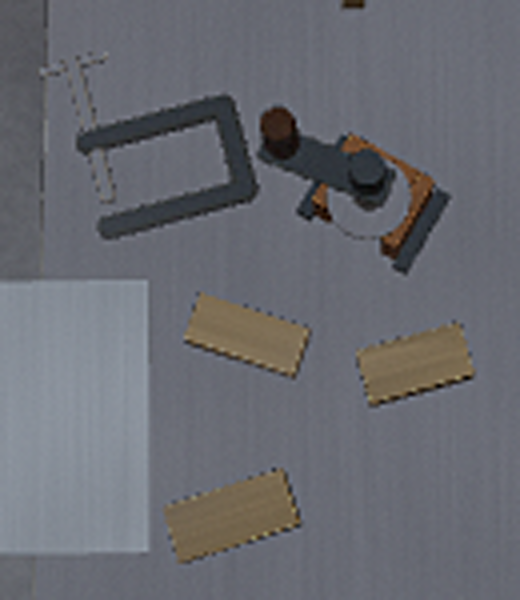

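View pics/t2.png

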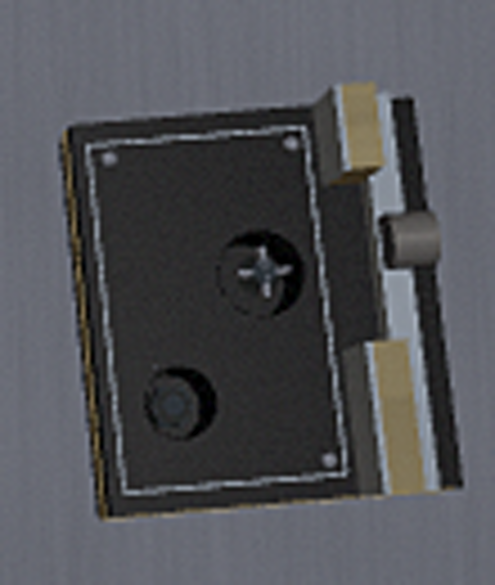

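View pics/s1.png

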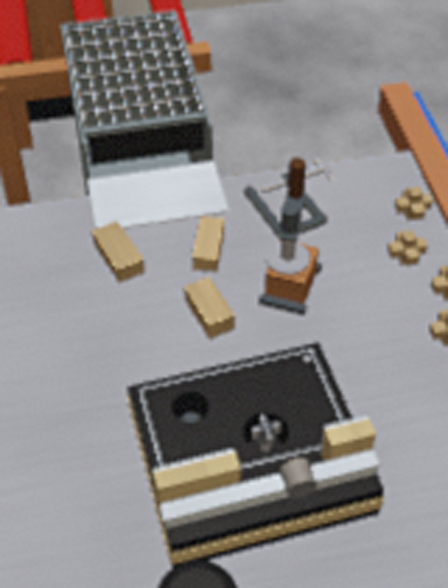

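Run:
```python
from h import *
def t1(X,Y,z): return px('top',(X+.5)/4-.5+170,(Y+.5)/4-.5+110,z)
def t2(X,Y,z): return px('top',(X+.5)/4.5-.5+300,(Y+.5)/4.5-.5+130,z)
def s1(X,Y,z): return px('side',(X+.5)/2.8-.5+170,(Y+.5)/2.8-.5+90,z)
b=t2(180,403.5,.062);t=t2(261,274,.062);print('bore',b,'throat',t)
d=(b-t)[:2];print('dist',np.linalg.norm(d),'(101.2) yaw',np.degrees(np.arctan2(d[1],d[0])-np.arctan2(62,-80))%360)
print('side bore',s1(189,407,.062),'throat',s1(266,430,.062))
for c in[(68,128),(104,517)]: print('corner',t2(*c,.062))
print('boss',t1(367.5,168,.158),'knob',t1(281,121,.184)); print('side knob',s1(297,163,.184))
print('collar c',t1(369,195,.063))
for nm,cs in dict(A=[(200,293),(310,327),(295,377),(184,340)],B=[(357,352),(460,322),(475,374),(372,405)],C=[(164,507),(283,468),(300,524),(181,562)]).items():
  P=np.array([t1(*c,.032)[:2] for c in cs]);print(nm,P.mean(0).round(4),[np.linalg.norm(P[i]-P[i-1]).round(4) for i in range(4)],'yaw',np.degrees(np.arctan2(*(P[1]-P[0])[::-1])))
print('apron',t1(149,281,.003),t1(149,552,.003)); print(px('top',151,179,.078),px('top',151,248,.078),px('top',42,180,.078))
# boring marks
```

```text
bore [ 0.48901394 -0.12963948  0.062     ] throat [ 0.57404072 -0.18545781  0.062     ]
dist 0.10171155577257739 (101.2) yaw 4.491610079416395
side bore [ 0.48881124 -0.1300291   0.062     ] throat [ 0.57587976 -0.18278062  0.062     ]
corner [ 0.67244874 -0.06019658  0.062     ]
corner [ 0.41591144 -0.07840071  0.062     ]
boss [0.66954831 0.09813095 0.158     ] knob [0.69587858 0.1561369  0.184     ]
side knob [0.69445229 0.15779111 0.184     ]
collar c [0.67161656 0.09788267 0.063     ]
A [0.5713 0.1904] [np.float64(0.0377), np.float64(0.0875), np.float64(0.0396), np.float64(0.0886)] yaw -107.48822488730772
B [0.5488 0.0629] [np.float64(0.0417), np.float64(0.0813), np.float64(0.0411), np.float64(0.0812)] yaw -73.8266482204803
C [0.4354 0.2005] [np.float64(0.0427), np.float64(0.0929), np.float64(0.0436), np.float64(0.0923)] yaw -72.06773297291032
apron [0.61707675 0.26942287 0.003     ] [0.40845863 0.26600815 0.003     ]
[0.60760366 0.42137919 0.078     ] [0.40814892 0.41439478 0.078     ] [0.60555764 0.73737682 0.078     ]
```

```bash
cat >> h.py <<'E'
def pose():
    o=bot.get_obs();r=R.from_quat(o['tool_rot']).as_matrix();return np.array(o['eef_pos']),np.degrees(np.arctan2(r[1,0],r[0,0]))
def plan(wps,start=None):
    """wps: (x,y,z,yawdeg). prints per call the tool-frame row numbers"""
    p,y=start if start else pose()
    print('from',np.round(p,4),round(y,2))
    p=np.array(p)
    for w in wps:
        t=np.array(w[:3]);ty=w[3]
        n=1
        while True:
            a=np.radians(y);c,s=np.cos(a),np.sin(a)
            d=t-p;loc=np.array([c*d[0]+s*d[1],s*d[0]-c*d[1],-d[2]])*10
            roll=-(((ty-y+180)%360)-180)/90
            k=max(1,np.abs(loc).max(),abs(roll))
            f=1/k
            print(('->',np.round(w,4).tolist()) if k==1 else '..', [round(x*f,3) for x in loc]+[round(roll*f,3)])
            p=p+d*f;y=y-roll*f*90
            if k==1:break
def st():
    o=bot.get_obs();p,y=pose();print('t',round(o['clock'],2),'p',p.round(4),'yaw',round(y,2),'q6',np.degrees(o['joint_pos'][5]).round(1),'F',np.round(o['ft_force'],1),'T',np.round(o['ft_torque'],2),'g',round(o['grip_width'],4))
E
python3 - <<'E'
from h import *
p,y=pose()
plan([(*p,-17),(*p,-24),(.6695,.098,.256,-24),(.6695,.098,.150,-24)])
E
```

```text
from [0.1504 0.4763 0.2555] 72.48
('->', [0.1504, 0.4763, 0.2555, -17.0]) [np.float64(0.0), np.float64(0.0), np.float64(-0.0), np.float64(0.994)]
('->', [0.1504, 0.4763, 0.2555, -24.0]) [np.float64(0.0), np.float64(-0.0), np.float64(-0.0), np.float64(0.078)]
.. [np.float64(1.0), np.float64(0.214), np.float64(-0.001), np.float64(-0.0)]
.. [np.float64(1.0), np.float64(0.214), np.float64(-0.001), np.float64(-0.0)]
.. [np.float64(1.0), np.float64(0.214), np.float64(-0.001), np.float64(-0.0)]
.. [np.float64(1.0), np.float64(0.214), np.float64(-0.001), np.float64(-0.0)]
.. [np.float64(1.0), np.float64(0.214), np.float64(-0.001), np.float64(-0.0)]
.. [np.float64(1.0), np.float64(0.214), np.float64(-0.001), np.float64(-0.0)]
('->', [0.6695, 0.098, 0.256, -24.0]) [np.float64(0.281), np.float64(0.06), np.float64(-0.0), np.float64(-0.0)]
.. [np.float64(0.0), np.float64(-0.0), np.float64(1.0), np.float64(-0.0)]
('->', [0.6695, 0.098, 0.15, -24.0]) [np.float64(0.0), np.float64(-0.0), np.float64(0.06), np.float64(-0.0)]
```

Call:
carry_out(moves=[[0,0,0,0.99,1],[0,0,0,0.99,1],[0,0,0,0.99,1],[0,0,0,0.99,1],[0,0,0,0.99,1],[0,0,0,0.99,1],[0,0,0,0.99,1],[0,0,0,0.99,1],[0,0,0,0.99,1],[0,0,0,0.99,1],[0,0,0,0.99,1],[0,0,0,0.99,1]])

```text
clock: 1.3
eef_pos: [0.1504, 0.4765, 0.2558]
tool_rot: [0.99, -0.144, -0.0, 0.001]
ft_force: [0.9, -0.7, 0.5]
grip_width: 0.0853
```

Call:
carry_out(moves=[[0,0,0,0.08,1],[0.33,0.1,0,0.08,1],[0.66,0.2,0,0.08,1],[1,0.3,0,0.08,1]])

```text
clock: 1.7
eef_pos: [0.2374, 0.4188, 0.2561]
tool_rot: [0.979, -0.205, -0.0, 0.0]
ft_force: [0.3, 0.7, -0.3]
grip_width: 0.0852
```

Call:
carry_out(moves=[[0.33,0.07,0,0,1],[0.66,0.14,0,0,1],[1,0.21,0,0,1]])

```text
clock: 2.0
eef_pos: [0.3214, 0.3585, 0.2562]
tool_rot: [0.979, -0.206, 0.0, 0.0]
ft_force: [-0.3, 0.4, 0.4]
grip_width: 0.0857
```

Run:
```python
from h import *
st();plan([(.6695,.098,.256,-24)])
```

```text
t 2.0 p [0.3214 0.3585 0.2562] yaw -23.73 q6 161.9 F [-0.3  0.4  0.4] T [ 0.03 -0.01 -0.02] g 0.0857
from [0.3214 0.3585 0.2562] -23.73
.. [np.float64(1.0), np.float64(0.232), np.float64(0.001), np.float64(0.001)]
.. [np.float64(1.0), np.float64(0.231), np.float64(0.001), np.float64(0.001)]
.. [np.float64(1.0), np.float64(0.23), np.float64(0.001), np.float64(0.001)]
.. [np.float64(1.0), np.float64(0.229), np.float64(0.001), np.float64(0.001)]
('->', [0.6695, 0.098, 0.256, -24.0]) [np.float64(0.237), np.float64(0.054), np.float64(0.0), np.float64(0.0)]
```

Call:
carry_out(moves=[[0.33,0.07,0,0,1],[0.66,0.14,0,0,1],[1,0.21,0,0,1]])

```text
clock: 2.3
eef_pos: [0.4044, 0.2988, 0.2562]
tool_rot: [0.979, -0.206, -0.0, 0.0]
ft_force: [0.6, 0.7, -0.9]
grip_width: 0.0855
```

Call:
carry_out(moves=[[0.33,0.07,0,0,1],[0.66,0.14,0,0,1],[1,0.21,0,0,1]])

```text
clock: 2.6
eef_pos: [0.4873, 0.2393, 0.2562]
tool_rot: [0.979, -0.206, -0.0, 0.0]
ft_force: [-0.7, 0.7, 0.4]
grip_width: 0.0858
```

Call:
carry_out(moves=[[0.33,0.07,0,0,1],[0.66,0.14,0,0,1],[1,0.21,0,0,1]])

```text
clock: 2.9
eef_pos: [0.5703, 0.1798, 0.2561]
tool_rot: [0.979, -0.206, -0.0, 0.0]
ft_force: [-0.2, 0.5, 0.6]
grip_width: 0.0856
```

Call:
carry_out(moves=[[0.33,0.07,0,0,1],[0.66,0.14,0,0,1],[1,0.21,0,0,1],[1,0.21,0,0,1],[1,0.21,0,0,1]])

```text
clock: 3.4
eef_pos: [0.6525, 0.1206, 0.2552]
tool_rot: [0.978, -0.207, -0.001, 0.0]
ft_force: [-0.4, 0.4, -0.5]
grip_width: 0.0854
```

Run:
```python
from h import *
st();plan([(.6695,.098,.256,-24),(.6695,.098,.15,-24)])
snap('side','a',(200,60,360,220),3.5)
snap('top','b',(170,80,330,220),4)
```

```text
t 3.4 p [0.6525 0.1206 0.2552] yaw -23.86 q6 124.3 F [-0.4  0.4 -0.5] T [ 0.02 -0.01  0.01] g 0.0854
from [0.6525 0.1206 0.2552] -23.86
('->', [0.6695, 0.098, 0.256, -24.0]) [np.float64(0.247), np.float64(0.138), np.float64(-0.008), np.float64(0.002)]
.. [np.float64(0.0), np.float64(-0.0), np.float64(1.0), np.float64(-0.0)]
('->', [0.6695, 0.098, 0.15, -24.0]) [np.float64(0.0), np.float64(-0.0), np.float64(0.06), np.float64(-0.0)]
```

View pics/a.png

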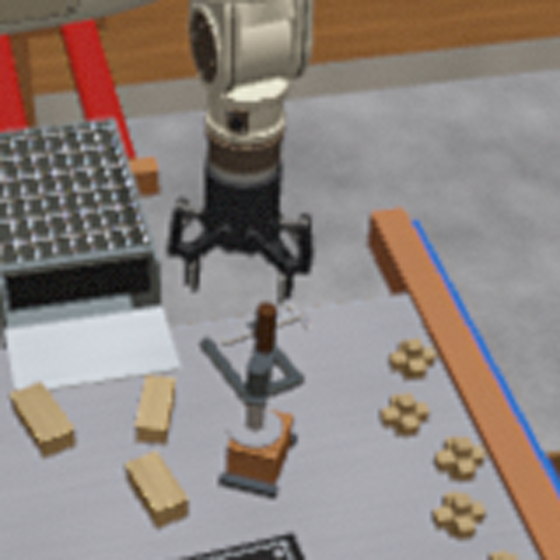

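Call:
carry_out(moves=[[0.25,0.138,0,0,1],[0.25,0.138,0,0,1],[0.25,0.138,0.3,0,1],[0.25,0.138,0.6,0,1],[0.25,0.138,0.8,0,1],[0.25,0.138,1,0,1],[0.25,0.138,1,0,1],[0.25,0.138,1,0,1]])

```text
clock: 4.3
eef_pos: [0.6693, 0.0997, 0.1569]
tool_rot: [0.979, -0.206, -0.0, -0.0]
ft_force: [-0.9, 0.7, 0.7]
grip_width: 0.0855
```

Run:
```python
from h import *
st();plan([(.67,.098,.15,-24)])
snap('side','a2',(200,60,360,220),3.5)
snap('top','b2',(170,80,330,220),4)
```

```text
t 4.3 p [0.6693 0.0997 0.1569] yaw -23.74 q6 122.2 F [-0.9  0.7  0.7] T [0.04 0.02 0.03] g 0.0855
from [0.6693 0.0997 0.1569] -23.74
('->', [0.67, 0.098, 0.15, -24.0]) [np.float64(0.013), np.float64(0.013), np.float64(0.069), np.float64(0.003)]
```

View pics/a2.png

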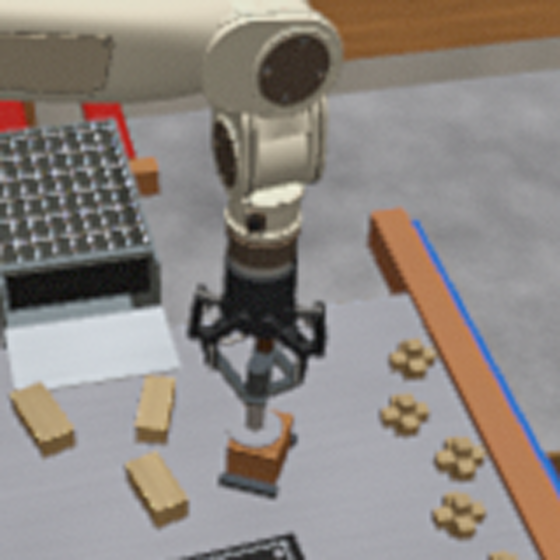

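View pics/b2.png

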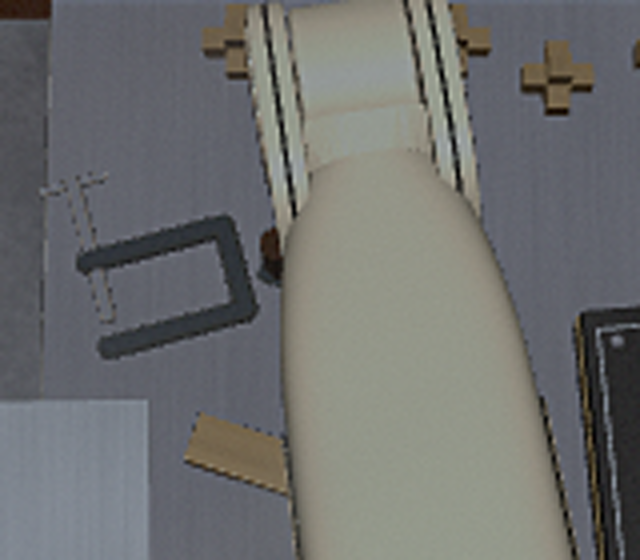

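Call:
carry_out(moves=[[0.013,0.013,0.05,0,1],[0.013,0.013,0.05,0,1],[0.013,0.013,0.05,0,-1],[0.013,0.013,0.05,0,-1],[0.013,0.013,0.05,0,-1],[0.013,0.013,0.05,0,-1],[0.013,0.013,0.05,0,-1],[0.013,0.013,0.05,0,-1],[0.013,0.013,0.05,0,-1],[0.013,0.013,0.05,0,-1]])

```text
clock: 5.4
eef_pos: [0.671, 0.0969, 0.1516]
tool_rot: [0.978, -0.206, 0.0, 0.0]
ft_force: [0.4, -0.6, 1.4]
grip_width: 0.0247
```

Run:
```python
from h import *
st();snap('side','a3',(200,60,360,220),3.5)
```

```text
t 5.4 p [0.671  0.0969 0.1516] yaw -23.83 q6 122.0 F [ 0.4 -0.6  1.4] T [-0.21 -0.26  0.03] g 0.0247
```

View pics/a3.png

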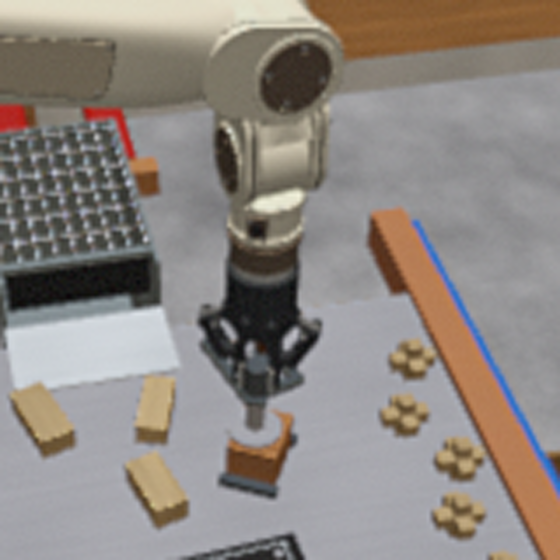

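Call:
carry_out(moves=[[0,0,-0.2,0,-1],[0,0,-0.4,0,-1],[0,0,-0.6,0,-1],[0,0,-0.8,0,-1],[0,0,-1,0,-1],[0,0,-1,0,-1],[0,0,-1,0,-1]])

```text
clock: 6.15
eef_pos: [0.6702, 0.0971, 0.2498]
tool_rot: [0.978, -0.206, -0.001, 0.0]
ft_force: [-0.9, -0.1, -5.3]
grip_width: 0.0246
```

Run:
```python
from h import *
st();plan([(.489,-.13,.2506,-24)]);snap('side','a4',(200,60,360,220),3.5)
```

```text
t 6.15 p [0.6702 0.0971 0.2498] yaw -23.82 q6 122.1 F [-0.9 -0.1 -5.3] T [-0.06  0.07  0.04] g 0.0246
from [0.6702 0.0971 0.2498] -23.82
.. [np.float64(-0.264), np.float64(1.0), np.float64(-0.003), np.float64(0.001)]
.. [np.float64(-0.263), np.float64(1.0), np.float64(-0.003), np.float64(0.001)]
('->', [0.489, -0.13, 0.2506, -24.0]) [np.float64(-0.212), np.float64(0.81), np.float64(-0.002), np.float64(0.001)]
```

View pics/a4.png

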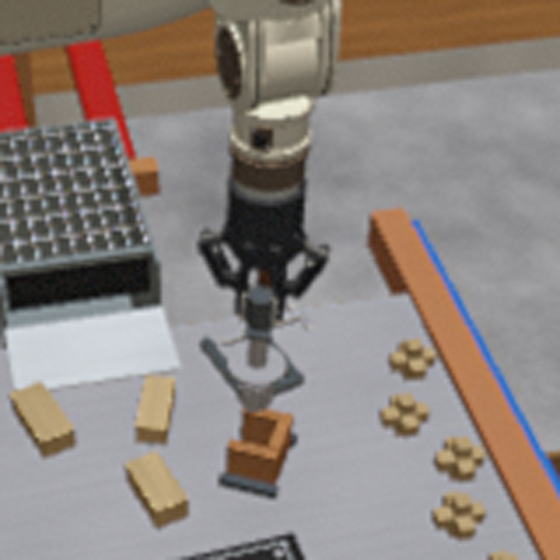

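Crank lifted clear of the rest and hanging upright. Carry to the bore.

Call:
carry_out(moves=[[-0.065,0.25,0,0,-1],[-0.13,0.5,0,0,-1],[-0.2,0.75,0,0,-1],[-0.264,1,0,0,-1]])

```text
clock: 6.6
eef_pos: [0.6042, 0.0156, 0.2487]
tool_rot: [0.978, -0.206, -0.002, 0.001]
ft_force: [0.1, -0.5, -4.5]
grip_width: 0.0242
```

Call:
carry_out(moves=[[-0.065,0.25,0,0,-1],[-0.13,0.5,0,0,-1],[-0.2,0.75,0,0,-1],[-0.264,1,0,0,-1]])

```text
clock: 7.0
eef_pos: [0.5396, -0.0652, 0.2492]
tool_rot: [0.978, -0.206, -0.002, 0.0]
ft_force: [-0.0, -0.3, -4.9]
grip_width: 0.0243
```

Call:
carry_out(moves=[[-0.065,0.25,0,0,-1],[-0.13,0.5,0,0,-1],[-0.19,0.7,0,0,-1],[-0.21,0.81,0,0,-1],[-0.21,0.81,0,0,-1],[-0.21,0.81,0,0,-1],[-0.21,0.81,0,0,-1]])

```text
clock: 7.7
eef_pos: [0.4903, -0.1295, 0.251]
tool_rot: [0.979, -0.206, -0.0, -0.0]
ft_force: [0.9, 0.2, -4.0]
grip_width: 0.0243
```

Run:
```python
from h import *
st();plan([(.489,-.13,.2506,-24)]);snap('side','a5',(180,150,340,310),3.5);snap('top','b5',(170,80,410,260),3)
print(proj('side',[.489,-.13,.1]),proj('side',[.489,-.13,.062]))
```

```text
t 7.7 p [ 0.4903 -0.1295  0.251 ] yaw -23.76 q6 98.9 F [ 0.9  0.2 -4. ] T [-0.05  0.06  0.03] g 0.0243
from [ 0.4903 -0.1295  0.251 ] -23.76
('->', [0.489, -0.13, 0.2506, -24.0]) [np.float64(-0.01), np.float64(0.01), np.float64(0.004), np.float64(0.003)]
[236.85212286 228.63450674] [237.23010008 235.02011031]
```

View pics/a5.png

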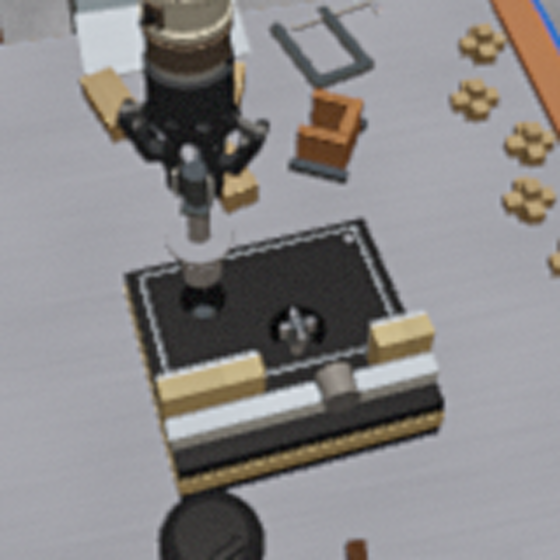

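View pics/b5.png

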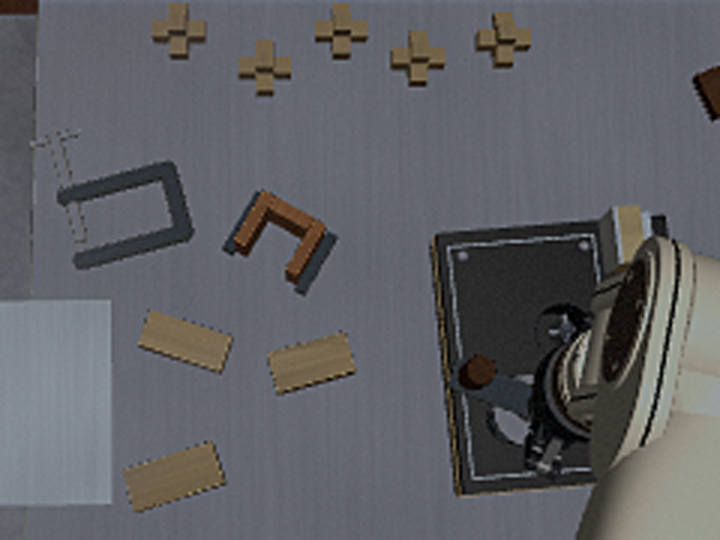

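Call:
carry_out(moves=[[-0.01,0.008,0.15,0,-1],[-0.01,0.008,0.3,0,-1],[-0.01,0.008,0.4,0,-1],[-0.01,0.008,0.48,0,-1],[-0.01,0.008,0.56,0,-1],[-0.01,0.008,0.56,0,-1],[-0.01,0.008,0.56,0,-1]])

```text
clock: 8.5
eef_pos: [0.4886, -0.1305, 0.1955]
tool_rot: [0.978, -0.206, 0.0, 0.0]
ft_force: [-0.5, 0.4, -3.9]
grip_width: 0.0247
```

Run:
```python
from h import *
st();plan([(.489,-.13,.1766,-24)]);snap('side','a6',(180,150,340,310),3.5)
```

```text
t 8.5 p [ 0.4886 -0.1305  0.1955] yaw -23.81 q6 98.9 F [-0.5  0.4 -3.9] T [-0.09  0.1  -0.02] g 0.0247
from [ 0.4886 -0.1305  0.1955] -23.81
('->', [0.489, -0.13, 0.1766, -24.0]) [np.float64(0.001), np.float64(-0.007), np.float64(0.189), np.float64(0.002)]
```

View pics/a6.png

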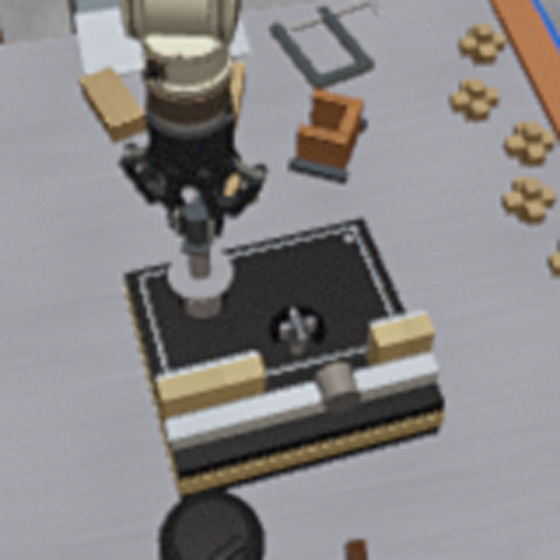

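Call:
carry_out(moves=[[0,0,0.05,0,-1],[0,0,0.1,0,-1],[0,0,0.13,0,-1],[0,0,0.16,0,-1],[0,0,0.19,0,-1],[0,0,0.2,0,-1],[0,0,0.2,0,-1]])

```text
clock: 9.25
eef_pos: [0.4886, -0.1306, 0.176]
tool_rot: [0.978, -0.206, 0.0, 0.0]
ft_force: [-1.7, 0.1, 1.7]
grip_width: 0.0243
```

Run:
```python
from h import *
st()
```

```text
t 9.25 p [ 0.4886 -0.1306  0.176 ] yaw -23.82 q6 98.9 F [-1.7  0.1  1.7] T [ 0.09  0.51 -0.04] g 0.0243
```

Call:
carry_out(moves=[[0,0,0.01,0,-1],[0,0,0.015,0,-1],[0,0,0.02,0,-1],[0,0,0.02,-0.03,-1],[0,0,0.02,-0.06,-1],[0,0,0.02,-0.09,-1],[0,0,0.02,-0.12,-1],[0,0,0.02,-0.15,-1],[0,0,0.02,-0.15,-1]])

```text
clock: 10.15
eef_pos: [0.4895, -0.1309, 0.1745]
tool_rot: [0.996, -0.09, 0.002, 0.0]
ft_force: [-0.9, 1.0, 3.7]
grip_width: 0.0241
```

Run:
```python
from h import *
st()
```

```text
t 10.15 p [ 0.4895 -0.1309  0.1745] yaw -10.33 q6 85.4 F [-0.9  1.   3.7] T [-0.05  0.15 -0.01] g 0.0241
```

Call:
carry_out(moves=[[0,0,0.01,-0.03,-1],[0,0,0.01,-0.06,-1],[0,0,0.01,-0.09,-1],[0,0,0.01,-0.12,-1],[0,0,0.01,-0.15,-1],[0,0,0.01,-0.15,-1]])

```text
clock: 10.75
eef_pos: [0.4897, -0.1309, 0.1734]
tool_rot: [1.0, 0.027, 0.002, 0.001]
ft_force: [0.4, -0.2, 4.9]
grip_width: 0.0244
```

Run:
```python
from h import *
st()
```

```text
t 10.75 p [ 0.4897 -0.1309  0.1734] yaw 3.12 q6 71.9 F [ 0.4 -0.2  4.9] T [-0.14 -0.09 -0.01] g 0.0244
```

Call:
carry_out(moves=[[0,0,0,-0.03,-1],[0,0,0,-0.06,-1],[0,0,0,-0.09,-1],[0,0,0,-0.12,-1],[0,0,0,-0.15,-1],[0,0,0,-0.15,-1]])

```text
clock: 11.35
eef_pos: [0.4898, -0.1309, 0.1734]
tool_rot: [0.99, 0.144, 0.002, 0.001]
ft_force: [-0.1, -0.3, 6.2]
grip_width: 0.0244
```

Run:
```python
from h import *
st();snap('side','a7',(180,150,340,310),3.5)
```

```text
t 11.35 p [ 0.4898 -0.1309  0.1734] yaw 16.61 q6 58.4 F [-0.1 -0.3  6.2] T [-0.11 -0.23  0.  ] g 0.0244
```

View pics/a7.png

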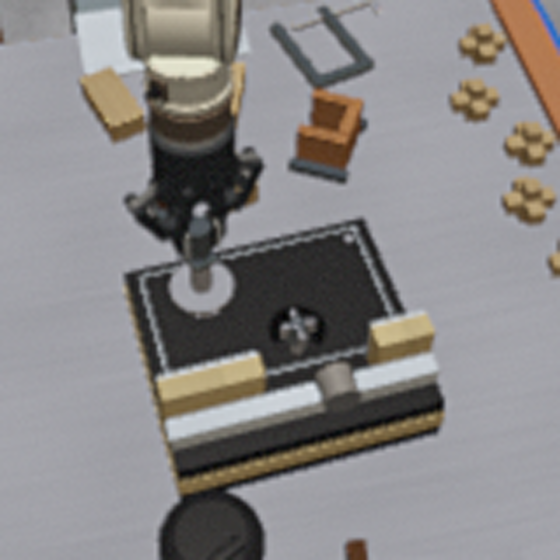

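Call:
carry_out(moves=[[0,0,0,-0.03,-1],[0,0,0,-0.06,-1],[0,0,0,-0.09,-1],[0,0,0,-0.12,-1],[0,0,0,-0.15,-1],[0,0,0,-0.15,-1]])

```text
clock: 12.0
eef_pos: [0.4898, -0.1308, 0.1732]
tool_rot: [0.966, 0.26, 0.002, 0.001]
ft_force: [0.8, -0.2, 4.5]
grip_width: 0.0242
```

Run:
```python
from h import *
st()
```

```text
t 12.0 p [ 0.4898 -0.1308  0.1732] yaw 30.12 q6 44.9 F [ 0.8 -0.2  4.5] T [-0.13 -0.41 -0.04] g 0.0242
```

Call:
carry_out(moves=[[0,0,0.005,-0.03,-1],[0,0,0.01,-0.06,-1],[0,0,0.01,-0.09,-1],[0,0,0.01,-0.12,-1],[0,0,0.01,-0.15,-1],[0,0,0.01,-0.15,-1]])

```text
clock: 12.6
eef_pos: [0.4897, -0.1306, 0.1718]
tool_rot: [0.928, 0.371, 0.001, 0.001]
ft_force: [2.4, 0.2, 2.0]
grip_width: 0.0244
```

Run:
```python
from h import *
st();snap('side','a8',(180,150,340,310),3.5);snap('top','b8',(300,130,410,260),4.5)
```

```text
t 12.6 p [ 0.4897 -0.1306  0.1718] yaw 43.6 q6 31.4 F [2.4 0.2 2. ] T [-0.01 -0.82 -0.04] g 0.0244
```

View pics/a8.png

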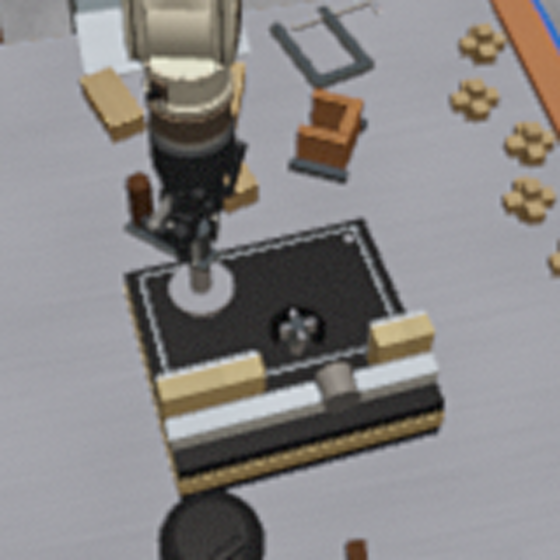

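View pics/b8.png

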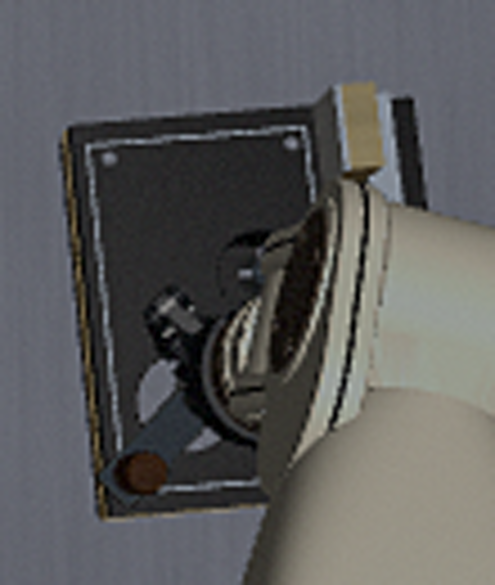

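Call:
carry_out(moves=[[0,0,0.02,0,-1],[0,0,0.03,0,-1],[0,0,0.03,0,-1]])

```text
clock: 13.0
eef_pos: [0.489, -0.1304, 0.1681]
tool_rot: [0.928, 0.372, 0.001, 0.0]
ft_force: [3.9, 1.5, -0.2]
grip_width: 0.0243
```

Run:
```python
from h import *
st()
```

```text
t 13.0 p [ 0.489  -0.1304  0.1681] yaw 43.67 q6 31.4 F [ 3.9  1.5 -0.2] T [ 0.12 -1.55 -0.04] g 0.0243
```

Call:
carry_out(moves=[[0.01,0.01,0,0,-1],[0.01,0.01,0,0,-1],[0.01,0.01,0,0,-1]])

```text
clock: 13.3
eef_pos: [0.4897, -0.1306, 0.168]
tool_rot: [0.928, 0.372, -0.0, -0.0]
ft_force: [4.4, 0.3, 0.3]
grip_width: 0.0241
```

Run:
```python
from h import *
st();snap('side','a9',(180,150,340,310),3.5)
```

```text
t 13.3 p [ 0.4897 -0.1306  0.168 ] yaw 43.68 q6 31.4 F [4.4 0.3 0.3] T [-0.03 -1.12 -0.04] g 0.0241
```

View pics/a9.png

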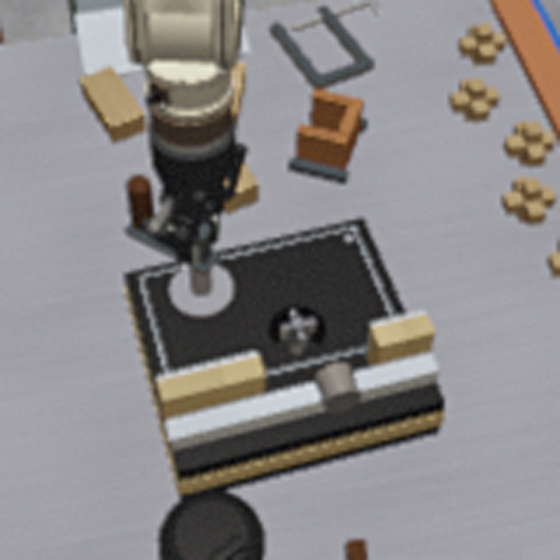

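Run:
```python
from h import *
for z in(.068,.0794,.088,.107):
    u,v=proj('side',[.4897,-.1306,z]);print(z,(u-180+.5)*3.5-.5,(v-150+.5)*3.5-.5)
for f in('a6','a7','a8','a9'):
    im=cv2.imread(f'pics/{f}_raw.png');g=im.min(2)[200:250,215:260];m=(g>130).astype(np.uint8)
    n,l,s,c=cv2.connectedComponentsWithStats(m);
    for i in range(1,n):
        if s[i,4]>30: print(f,s[i]+[215,200,0,0,0],c[i]+[215,200])
```

```text
0.068 202.142451292435 295.72849481263154
0.0794 201.75446428542813 289.08412551254355
0.088 201.45821520123795 284.01078984762734
0.107 200.79260627890648 272.61207955698774
a6 [215 200  45  35 652] [234.77760736 217.75613497]
a6 [215 231   5  19  51] [216.17647059 242.66666667]
a7 [215 200   8   6  39] [218.1025641  202.17948718]
a7 [241 200  19  22 210] [252.73333333 211.6047619 ]
a7 [215 208  16  20 160] [220.21875 219.89375]
a7 [229 226  17  13 147] [237.04081633 232.44897959]
a7 [215 231   5  19  51] [216.17647059 242.66666667]
a8 [241 200  19  21 233] [252.03433476 211.55364807]
a8 [215 216  15  12  95] [219.71578947 222.22105263]
a8 [228 225  18  15 155] [237.07096774 232.57419355]
a8 [215 231   5  19  51] [216.17647059 242.66666667]
a9 [215 200  15  28 105] [218.57142857 219.54285714]
a9 [241 200  19  21 232] [252.07758621 211.52586207]
a9 [229 226  17  14 147] [237.13605442 233.25170068]
a9 [215 231   5  19  51] [216.17647059 242.66666667]
```

Call:
carry_out(moves=[[0.01,0.01,0.02,0,-1],[0.01,0.01,0.04,0,-1],[0.01,0.01,0.05,0,-1],[0.01,0.01,0.05,0,-1]])

```text
clock: 13.75
eef_pos: [0.4906, -0.1307, 0.1627]
tool_rot: [0.928, 0.372, -0.001, -0.0]
ft_force: [2.1, -1.0, -1.7]
grip_width: 0.0245
```

Run:
```python
from h import *
st()
```

```text
t 13.75 p [ 0.4906 -0.1307  0.1627] yaw 43.67 q6 31.4 F [ 2.1 -1.  -1.7] T [-0.26 -0.5  -0.08] g 0.0245
```

Call:
carry_out(moves=[[0.003,0.0,0.02,0,-1],[0.003,0,0.04,0,-1],[0.003,0,0.06,0,-1],[0.003,0,0.07,0,-1],[0.003,0,0.07,0,-1],[0.003,0,0.07,0,-1]])

```text
clock: 14.35
eef_pos: [0.4913, -0.1307, 0.1566]
tool_rot: [0.928, 0.372, -0.0, 0.0]
ft_force: [-0.7, -1.7, 4.3]
grip_width: 0.0247
```

Run:
```python
from h import *
st()
```

```text
t 14.35 p [ 0.4913 -0.1307  0.1566] yaw 43.67 q6 31.5 F [-0.7 -1.7  4.3] T [-0.73  0.37 -0.07] g 0.0247
```

Call:
carry_out(moves=[[0,0,0,0,1],[0,0,0,0,1],[0,0,0,0,1],[0,0,0,0,1],[0,0,0,0,1],[0,0,0,0,1],[0,0,-0.25,0,1],[0,0,-0.5,0,1],[0,0,-0.75,0,1],[0,0,-0.75,0,1],[0,0,-0.75,0,1]])

```text
clock: 15.45
eef_pos: [0.4918, -0.1305, 0.2317]
tool_rot: [0.928, 0.372, 0.001, 0.0]
ft_force: [0.1, 0.6, -0.4]
grip_width: 0.0853
```

Run:
```python
from h import *
st();snap('side','a10',(180,150,340,310),3.5);snap('top','b10',(300,130,410,260),4.5)
plan([(.4453,-.0837,.228,43.67),(.4453,-.0837,.166,43.67)])
```

```text
t 15.45 p [ 0.4918 -0.1305  0.2317] yaw 43.68 q6 31.5 F [ 0.1  0.6 -0.4] T [-0.05  0.06  0.01] g 0.0853
from [ 0.4909 -0.1302  0.2302] 43.68
('->', [0.4453, -0.0837, 0.228, 43.67]) [np.float64(-0.008), np.float64(-0.651), np.float64(0.022), np.float64(0.0)]
('->', [0.4453, -0.0837, 0.166, 43.67]) [np.float64(0.0), np.float64(0.0), np.float64(0.62), np.float64(-0.0)]
```

View pics/a10.png

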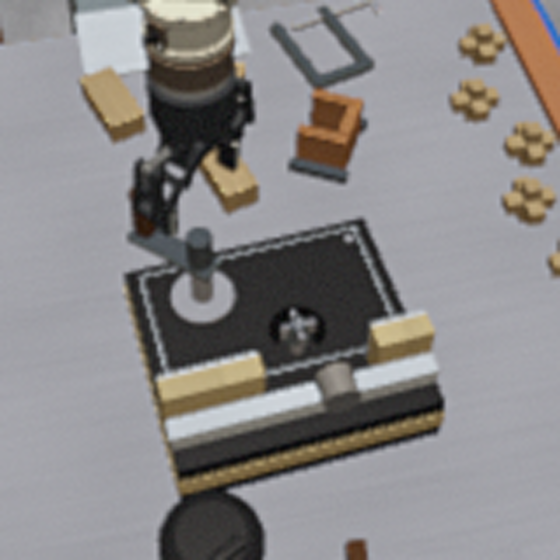

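View pics/b10.png

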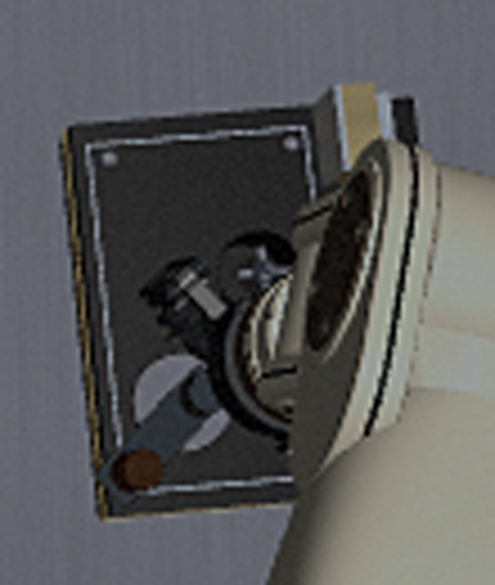

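Run:
```python
from h import *
k=px('top',(140.5)/4.5-.5+300,(469.5)/4.5-.5+130,.189);print('knob',k)
d=k[:2]-[.4905,-.1305];print(np.linalg.norm(d),np.degrees(np.arctan2(d[1],d[0])))
print('boss side',px('side',200.5/3.5-.5+180,237.5/3.5-.5+150,.163))
# bit: throat centre from bore/yaw
for yw in(4.1,4.5):
    c=R.from_euler('z',yw,degrees=True).apply([80,-62,0])/1000+[.490,-.1303,0]
    for h in(-.01,0,.005,.01,.015,.018):
        u,v=proj('side',[c[0],c[1],.062+h]);print(yw,h,'a10',((u-180+.5)*3.5-.5).round(1),((v-150+.5)*3.5-.5).round(1))
```

```text
knob [ 0.44260024 -0.08204971  0.189     ]
0.06813088302117122 134.6726217218805
boss side [ 0.4909503  -0.13035625  0.163     ]
4.1 -0.01 a10 296.6 336.6
4.1 0 a10 296.8 331.0
4.1 0.005 a10 296.9 328.1
4.1 0.01 a10 297.0 325.3
4.1 0.015 a10 297.2 322.4
4.1 0.018 a10 297.2 320.6
4.5 -0.01 a10 296.8 336.0
4.5 0 a10 297.1 330.4
4.5 0.005 a10 297.2 327.6
4.5 0.01 a10 297.3 324.7
4.5 0.015 a10 297.4 321.8
4.5 0.018 a10 297.5 320.1
```

Call:
carry_out(moves=[[0,-0.2,0,0,1],[0,-0.4,0,0,1],[-0.01,-0.66,0,0,1],[-0.01,-0.66,0,0,1],[-0.01,-0.66,0.2,0,1],[-0.01,-0.66,0.4,0,1],[-0.01,-0.66,0.64,0,1],[-0.01,-0.66,0.64,0,1],[-0.01,-0.66,0.64,0,1]])

```text
clock: 16.45
eef_pos: [0.4448, -0.0835, 0.1668]
tool_rot: [0.928, 0.372, -0.001, -0.001]
ft_force: [-0.2, -0.3, 0.3]
grip_width: 0.085
```

Run:
```python
from h import *
st();snap('side','a11',(180,150,340,310),3.5);snap('top','b11',(300,130,410,260),4.5)
```

```text
t 16.45 p [ 0.4448 -0.0835  0.1668] yaw 43.67 q6 35.7 F [-0.2 -0.3  0.3] T [-0.05 -0.05  0.01] g 0.085
```

View pics/a11.png

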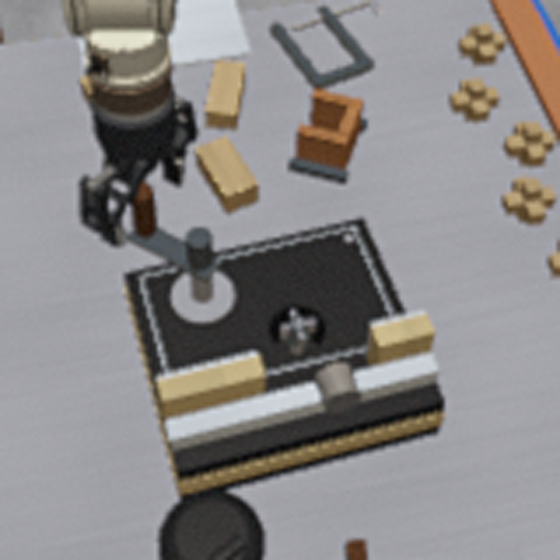

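View pics/b11.png

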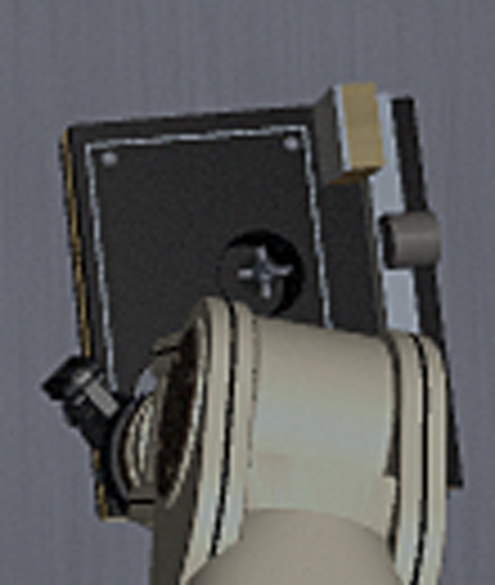

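Call:
carry_out(moves=[[0,0,0,0,-1],[0,0,0,0,-1],[0,0,0,0,-1],[0,0,0,0,-1],[0,0,0,0,-1],[0,0,0,0,-1],[0,0,0,0,-1],[0,0,0,0,-1]])

```text
clock: 17.35
eef_pos: [0.4452, -0.0834, 0.1677]
tool_rot: [0.928, 0.372, 0.0, 0.0]
ft_force: [-1.7, -1.5, 5.9]
grip_width: 0.0239
```

Run:
```python
from h import *
st()
```

```text
t 17.35 p [ 0.4452 -0.0834  0.1677] yaw 43.68 q6 35.7 F [-1.7 -1.5  5.9] T [-0.06  0.42 -0.02] g 0.0239
```

Call:
carry_out(moves=[[-0.168,0.022,0,0,-1],[-0.325,0.087,0,0,-1],[-0.46,0.19,0,0,-1],[-0.563,0.325,0,0,-1],[-0.628,0.482,0,0,-1],[-0.65,0.65,0,0,-1]])

```text
clock: 17.95
eef_pos: [0.4427, -0.1753, 0.1676]
tool_rot: [0.928, 0.372, 0.0, -0.001]
ft_force: [-2.2, 3.4, 4.5]
grip_width: 0.0236
```

Run:
```python
from h import *
st();d=pose()[0][:2]-[.4905,-.1305];print(np.linalg.norm(d),np.degrees(np.arctan2(d[1],d[0])));snap('side','a12',(180,150,340,310),3.5)
```

```text
t 17.95 p [ 0.4427 -0.1753  0.1676] yaw 43.66 q6 24.7 F [-2.2  3.4  4.5] T [ 0.89  0.28 -0.05] g 0.0236
0.06555400489925697 -136.85917325701104
```

View pics/a12.png

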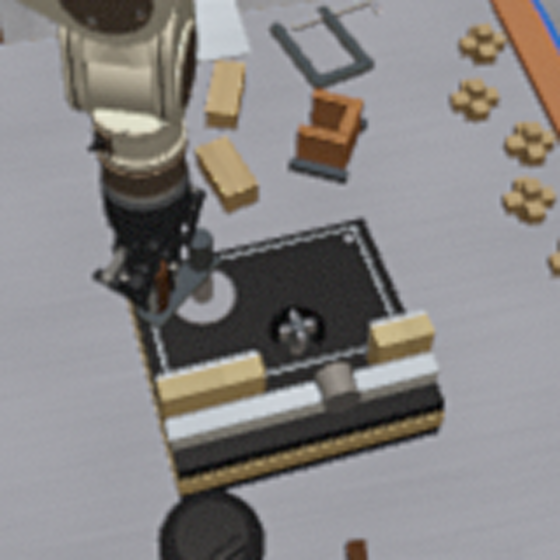

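Call:
carry_out(moves=[[0.022,0.168,0,0,-1],[0.087,0.325,0,0,-1],[0.19,0.46,0,0,-1],[0.325,0.563,0,0,-1],[0.482,0.628,0,0,-1],[0.65,0.65,0,0,-1]])

```text
clock: 18.6
eef_pos: [0.5354, -0.179, 0.1678]
tool_rot: [0.929, 0.371, -0.001, 0.002]
ft_force: [-1.6, -3.0, 5.2]
grip_width: 0.0233
```

Call:
carry_out(moves=[[0.168,-0.022,0,0,-1],[0.325,-0.087,0,0,-1],[0.46,-0.19,0,0,-1],[0.563,-0.325,0,0,-1],[0.628,-0.482,0,0,-1],[0.65,-0.65,0,0,-1]])

```text
clock: 19.2
eef_pos: [0.5379, -0.0842, 0.1678]
tool_rot: [0.928, 0.372, 0.001, 0.001]
ft_force: [3.1, -2.9, 2.9]
grip_width: 0.0236
```

Call:
carry_out(moves=[[-0.022,-0.168,0,0,-1],[-0.087,-0.325,0,0,-1],[-0.19,-0.46,0,0,-1],[-0.325,-0.563,0,0,-1],[-0.482,-0.628,0,0,-1],[-0.65,-0.65,0,0,-1]])

```text
clock: 19.8
eef_pos: [0.4446, -0.0819, 0.1674]
tool_rot: [0.928, 0.373, 0.001, -0.001]
ft_force: [4.4, 0.7, -0.4]
grip_width: 0.0241
```

Run:
```python
from h import *
st();d=pose()[0][:2]-[.4905,-.1305];print(np.linalg.norm(d),np.degrees(np.arctan2(d[1],d[0])));snap('side','a13',(220,200,300,280),6);snap('top','b13',(300,130,410,260),4.5)
im=cv2.imread('pics/side0.png')[200:280,220:300];cv2.imwrite('pics/a0c.png',cv2.resize(im,None,fx=6,fy=6,interpolation=cv2.INTER_CUBIC))
```

```text
t 19.8 p [ 0.4446 -0.0819  0.1674] yaw 43.82 q6 35.7 F [ 4.4  0.7 -0.4] T [-0.19 -1.13 -0.05] g 0.0241
0.06684781973464878 133.32356855410512
```

View pics/a13.png

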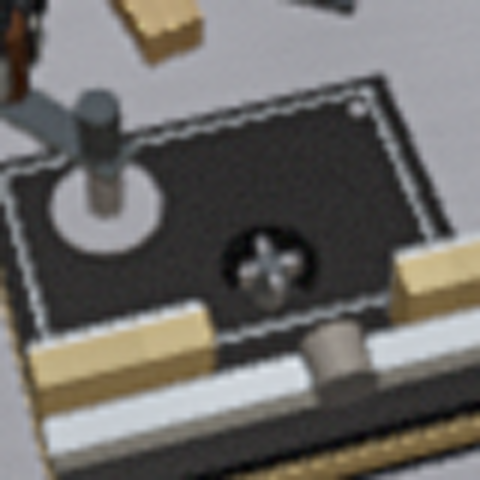

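View pics/a0c.png

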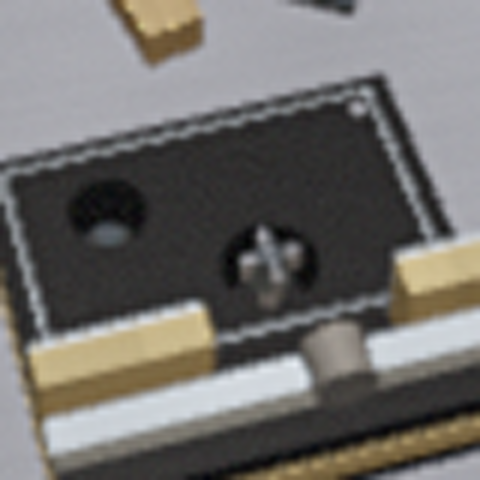

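Call:
carry_out(moves=[[-0.168,0.022,0,0,-1],[-0.325,0.087,0,0,-1],[-0.46,0.19,0,0,-1],[-0.563,0.325,0,0,-1],[-0.628,0.482,0,0,-1],[-0.65,0.65,0,0,-1]])

```text
clock: 20.5
eef_pos: [0.4413, -0.1743, 0.1675]
tool_rot: [0.928, 0.372, -0.001, -0.003]
ft_force: [-3.2, 3.1, 8.4]
grip_width: 0.0239
```

Call:
carry_out(moves=[[0.022,0.168,0,0,-1],[0.087,0.325,0,0,-1],[0.19,0.46,0,0,-1],[0.325,0.563,0,0,-1],[0.482,0.628,0,0,-1],[0.65,0.65,0,0,-1]])

```text
clock: 21.1
eef_pos: [0.5353, -0.1788, 0.1678]
tool_rot: [0.929, 0.371, -0.001, 0.001]
ft_force: [-0.3, -4.3, 6.5]
grip_width: 0.0237
```

Call:
carry_out(moves=[[0.168,-0.022,0,0,-1],[0.325,-0.087,0,0,-1],[0.46,-0.19,0,0,-1],[0.563,-0.325,0,0,-1],[0.628,-0.482,0,0,-1],[0.65,-0.65,0,0,-1]])

```text
clock: 21.7
eef_pos: [0.5386, -0.0851, 0.1679]
tool_rot: [0.928, 0.372, 0.001, 0.001]
ft_force: [3.9, -2.3, 3.3]
grip_width: 0.0238
```

Call:
carry_out(moves=[[-0.022,-0.168,0,0,-1],[-0.087,-0.325,0,0,-1],[-0.19,-0.46,0,0,-1],[-0.325,-0.563,0,0,-1],[-0.482,-0.628,0,0,-1],[-0.65,-0.65,0,0,-1]])

```text
clock: 22.3
eef_pos: [0.445, -0.0823, 0.1675]
tool_rot: [0.928, 0.373, 0.001, -0.001]
ft_force: [3.9, 0.5, 1.7]
grip_width: 0.0234
```

Run:
```python
from h import *
st();d=pose()[0][:2]-[.4905,-.1305];print(np.linalg.norm(d),np.degrees(np.arctan2(d[1],d[0])));snap('side','a14',(220,200,300,280),6)
```

```text
t 22.3 p [ 0.445  -0.0823  0.1675] yaw 43.78 q6 35.7 F [3.9 0.5 1.7] T [ 0.13 -1.04  0.01] g 0.0234
0.06624190102203668 133.35171623367447
```

View pics/a14.png

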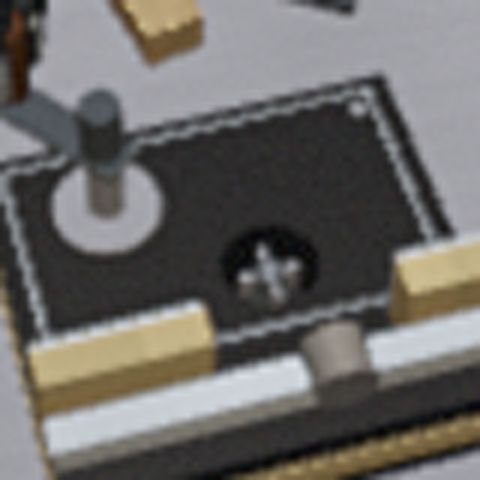

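Call:
carry_out(moves=[[-0.168,0.022,0,0,-1],[-0.325,0.087,0,0,-1],[-0.46,0.19,0,0,-1],[-0.563,0.325,0,0,-1],[-0.628,0.482,0,0,-1],[-0.65,0.65,0,0,-1]])

```text
clock: 22.95
eef_pos: [0.4412, -0.1746, 0.1674]
tool_rot: [0.928, 0.372, -0.001, -0.003]
ft_force: [-2.4, 3.9, 8.0]
grip_width: 0.0236
```

Call:
carry_out(moves=[[0.022,0.168,0,0,-1],[0.087,0.325,0,0,-1],[0.19,0.46,0,0,-1],[0.325,0.563,0,0,-1],[0.482,0.628,0,0,-1],[0.65,0.65,0,0,-1]])

```text
clock: 23.55
eef_pos: [0.5348, -0.1795, 0.1678]
tool_rot: [0.929, 0.371, -0.001, 0.001]
ft_force: [-1.0, -3.3, 6.6]
grip_width: 0.0237
```

Run:
```python
from h import *
st();d=pose()[0][:2]-[.4905,-.1305];print(np.linalg.norm(d),np.degrees(np.arctan2(d[1],d[0])));snap('side','a15',(220,200,300,280),6);snap('top','b15',(340,170,400,220),8)
```

```text
t 23.55 p [ 0.5348 -0.1795  0.1678] yaw 43.5 q6 28.0 F [-1.  -3.3  6.6] T [-0.76  0.55  0.01] g 0.0237
0.06606093907684359 -47.866215090483365
```

View pics/a15.png

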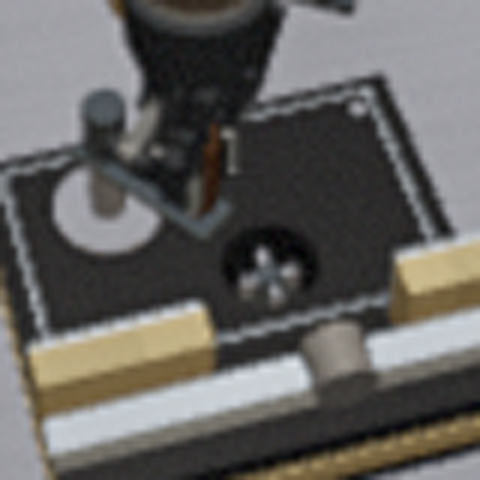

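Call:
carry_out(moves=[[0.085,-0.006,0,0,-1],[0.168,-0.022,0,0,-1],[0.249,-0.049,0,0,-1],[0.325,-0.087,0,0,-1],[0.396,-0.134,0,0,-1],[0.46,-0.19,0,0,-1]])

```text
clock: 24.25
eef_pos: [0.5481, -0.1587, 0.1708]
tool_rot: [0.932, 0.362, -0.017, 0.024]
ft_force: [-23.6, -74.4, 20.3]
grip_width: 0.0238
```

```bash
cat >> h.py <<'E'
def ang():
    p,y=pose();d=p[:2]-[.4905,-.1305];f=np.array(bot.get_obs()['ft_force'][:2]);t=np.array([-d[1],d[0]])/np.linalg.norm(d)
    print('r',np.linalg.norm(d).round(4),'ang',np.degrees(np.arctan2(d[1],d[0])).round(1),'Ftan',(f@t).round(2))
E
python3 - <<'E'
from h import *
st();ang()
for n in('a0c','a13','a14','a15'):
    pass
for f in ('side0','a13_raw','a14_raw','a15_raw'):
    im=cv2.imread(f'pics/{f}.png').min(2)[234:254,256:274].astype(int); m=im>70;v,u=np.nonzero(m);print(f,u.mean()+256,v.mean()+234,v.min()+234,v.max()+234,m.sum())
E
```

```text
t 24.25 p [ 0.5481 -0.1587  0.1708] yaw 42.46 q6 33.0 F [-23.6 -74.4  20.3] T [-15.54   5.71  -0.06] g 0.0238
r 0.0641 ang -26.1 Ftan -77.22
side0 265.7368421052632 245.5921052631579 238 253 76
a13_raw 265.8169014084507 246.33802816901408 239 253 71
a14_raw 265.765625 247.265625 241 253 64
a15_raw 265.07462686567163 246.7910447761194 234 253 67
```

Call:
carry_out(moves=[[-0.1,0.07,0,0,-1],[-0.2,0.13,0,0,-1],[-0.22,0.145,0,0,-1],[-0.22,0.145,0,0,-1]])

```text
clock: 24.65
eef_pos: [0.5466, -0.1645, 0.1697]
tool_rot: [0.929, 0.369, -0.004, 0.005]
ft_force: [-7.1, -12.8, 17.1]
grip_width: 0.0236
```

Run:
```python
from h import *
st();ang();snap('side','a16',(220,200,300,280),6);snap('top','b16',(300,130,410,260),4.5)
c=R.from_euler('z',4.3,degrees=True).apply([80,-62,0])/1000+[.490,-.1303,0]
for h in(-.01,0,.01,.0165):
        u,v=proj('side',[c[0],c[1],.062+h]);print(h,((u-220+.5)*6-.5).round(1),((v-200+.5)*6-.5).round(1))
```

```text
t 24.65 p [ 0.5466 -0.1645  0.1697] yaw 43.31 q6 30.3 F [ -7.1 -12.8  17.1] T [-3.53  2.5  -0.04] g 0.0236
r 0.0656 ang -31.2 Ftan -14.62
-0.01 269.0 276.9
0 269.4 267.2
0.01 269.8 257.5
0.0165 270.1 251.0
```

View pics/a16.png

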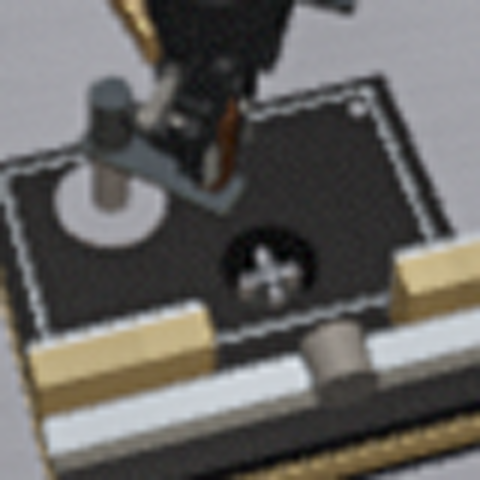

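View pics/b16.png

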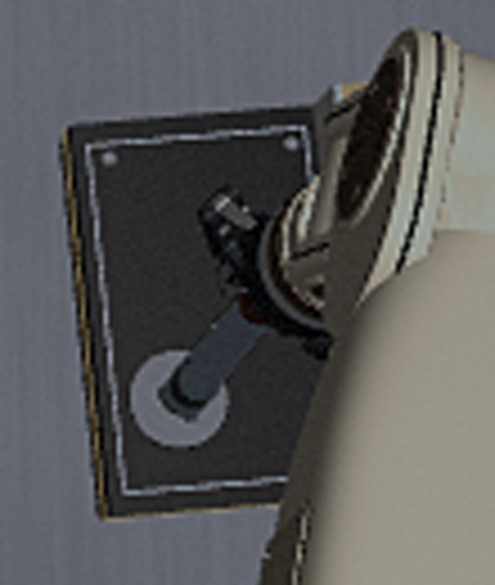

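Call:
carry_out(moves=[[-0.02,0.006,-0.01,0,-1],[-0.02,0.006,-0.01,0,-1],[-0.02,0.006,-0.01,0,1],[-0.02,0.006,-0.01,0,1],[-0.02,0.006,-0.01,0,1],[-0.02,0.006,-0.01,0,1],[-0.02,0.006,-0.01,0,1],[-0.02,0.006,-0.01,0,1]])

```text
clock: 25.55
eef_pos: [0.5481, -0.1591, 0.168]
tool_rot: [0.928, 0.372, -0.0, -0.0]
ft_force: [-0.2, 1.0, 0.2]
grip_width: 0.0856
```

Run:
```python
from h import *
st();ang();snap('side','a17',(220,200,300,280),6)
```

```text
t 25.55 p [ 0.5481 -0.1591  0.168 ] yaw 43.7 q6 30.1 F [-0.2  1.   0.2] T [0.01 0.04 0.01] g 0.0856
r 0.0643 ang -26.4 Ftan 0.77
```

View pics/a17.png

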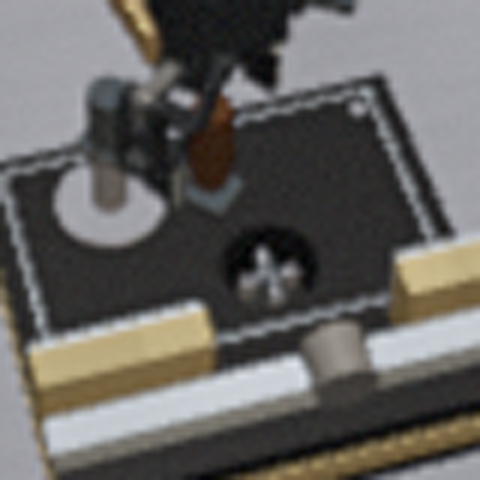

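Call:
carry_out(moves=[[0,0,-0.2,0,1],[0,0,-0.5,0,1],[0,0,-0.9,0,1],[0,-0.4,-0.9,0,1],[0,-0.8,-0.9,0,1],[0,-1,-0.9,0,1],[0,-1,-0.9,0,1]])

```text
clock: 26.3
eef_pos: [0.4774, -0.0854, 0.2589]
tool_rot: [0.928, 0.373, -0.0, -0.0]
ft_force: [0.6, 0.4, -0.1]
grip_width: 0.0854
```

Run:
```python
from h import *
st();ang();snap('side','a18',(210,180,310,280),5.5);snap('top','b18',(300,130,410,260),4.5)
```

```text
t 26.3 p [ 0.4774 -0.0854  0.2589] yaw 43.82 q6 36.0 F [ 0.6  0.4 -0.1] T [-0.02 -0.03  0.03] g 0.0854
r 0.047 ang 106.1 Ftan -0.63
```

View pics/a18.png

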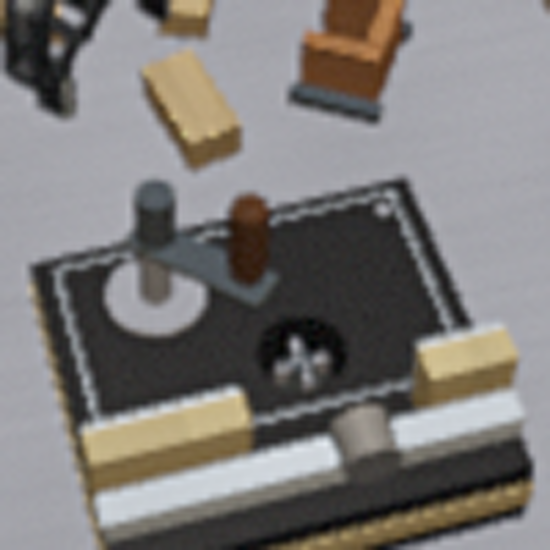

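View pics/b18.png

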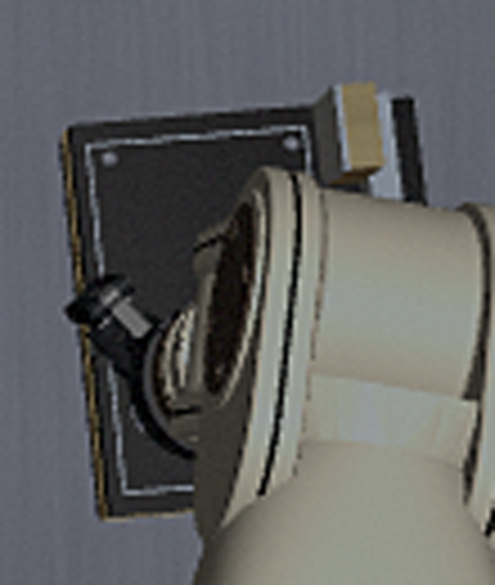

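Run:
```python
from h import *
f=lambda X,Y:((X+.5)/5.5-.5+210,(Y+.5)/5.5-.5+180)
for z in(.163,.168,.173): print(z,px('side',*f(154,190),z),px('side',*f(249,203),z+.026))
for z in(.068,.073,.078): print(z,px('side',*f(155,296),z))
```

```text
0.163 [ 0.49586985 -0.11756813  0.163     ] [ 0.54596643 -0.15862714  0.189     ]
0.168 [ 0.49535786 -0.12149108  0.168     ] [ 0.5451597  -0.16243467  0.194     ]
0.173 [ 0.49484588 -0.12541402  0.173     ] [ 0.54435298 -0.1662422   0.199     ]
0.068 [ 0.4915166 -0.1278154  0.068    ]
0.073 [ 0.49107391 -0.1313211   0.073     ]
0.078 [ 0.49063123 -0.13482681  0.078     ]
```

Run:
```python
from h import *
plan([(.493,-.127,.258,57),(.493,-.127,.162,57)])
```

```text
from [ 0.4795 -0.087   0.2588] 43.73
('->', [0.493, -0.127, 0.258, 57.0]) [np.float64(-0.179), np.float64(0.383), np.float64(0.008), np.float64(-0.147)]
('->', [0.493, -0.127, 0.162, 57.0]) [np.float64(0.0), np.float64(0.0), np.float64(0.96), np.float64(-0.0)]
```

Call:
carry_out(moves=[[-0.09,0.2,0,-0.07,1],[-0.18,0.383,0,-0.147,1],[-0.18,0.383,0,-0.147,1],[-0.18,0.383,0.3,-0.147,1],[-0.18,0.383,0.6,-0.147,1],[-0.18,0.383,0.8,-0.147,1],[-0.18,0.383,0.95,-0.147,1],[-0.18,0.383,0.95,-0.147,1],[-0.18,0.383,0.95,-0.147,1]])

```text
clock: 27.3
eef_pos: [0.4929, -0.1273, 0.1633]
tool_rot: [0.879, 0.476, -0.0, -0.0]
ft_force: [-0.4, 1.0, -0.2]
grip_width: 0.0853
```

Run:
```python
from h import *
st();snap('side','a19',(210,180,310,280),5.5)
```

```text
t 27.3 p [ 0.4929 -0.1273  0.1633] yaw 56.84 q6 18.7 F [-0.4  1.  -0.2] T [ 0.01 -0.03 -0.  ] g 0.0853
```

View pics/a19.png

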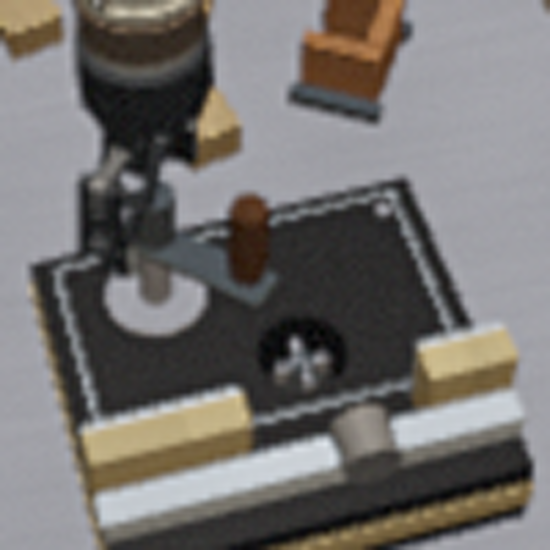

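Call:
carry_out(moves=[[0,0,0,0,-1],[0,0,0,0,-1],[0,0,0,0,-1],[0,0,0,0,-1],[0,0,0,0,-1],[0,0,0,0,-1],[0,0,0,0,-1],[0,0,0.02,0,-1],[0,0,0.03,0,-1],[0,0,0.03,0,-1]])

```text
clock: 28.35
eef_pos: [0.4948, -0.1269, 0.1644]
tool_rot: [0.879, 0.477, 0.003, 0.002]
ft_force: [-2.0, 4.4, 19.2]
grip_width: 0.0241
```

Run:
```python
from h import *
st();snap('side','a20',(210,180,310,280),5.5)
```

```text
t 28.35 p [ 0.4948 -0.1269  0.1644] yaw 56.94 q6 18.6 F [-2.   4.4 19.2] T [ 0.72  0.74 -0.11] g 0.0241
```

View pics/a20.png

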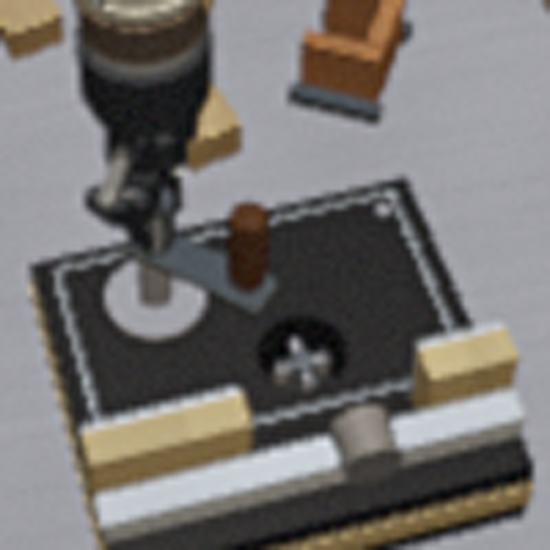

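Call:
carry_out(moves=[[-0.02,-0.005,0,0,-1],[-0.045,-0.01,0,0,-1],[-0.045,-0.01,0.01,0,-1],[-0.045,-0.01,0.02,0,-1],[-0.045,-0.01,0.02,0,-1]])

```text
clock: 28.9
eef_pos: [0.4928, -0.1304, 0.164]
tool_rot: [0.879, 0.476, 0.005, 0.003]
ft_force: [-3.1, 3.0, 26.3]
grip_width: 0.0243
```

Run:
```python
from h import *
st()
```

```text
t 28.9 p [ 0.4928 -0.1304  0.164 ] yaw 56.91 q6 18.2 F [-3.1  3.  26.3] T [ 1.16  0.66 -0.17] g 0.0243
```

Run:
```python
from h import *
snap('side','a21',(210,180,310,280),5.5)
rows=[]
for f in('a9','a10','a13','a14','a15','a16','a18','a20','a21'):
    im=cv2.imread(f'pics/{f}_raw.png').min(2)[224:246,222:252]
    rows.append(cv2.resize(im,None,fx=8,fy=8,interpolation=cv2.INTER_CUBIC))
    # subpixel bottom edge at columns
    s=im[:,14:18].mean(1).astype(float); i=np.nonzero(s>100)[0].max(); print(f,'bottom',224+i+(s[i]-100)/(s[i]-s[i+1]) , end=' ')
    for name,row in(('mid',im[11:14].mean(0)),):
        j=np.nonzero(row>100)[0]; print('L',222+j.min(),'R',222+j.max())
cv2.imwrite('pics/cmp.png',np.vstack([np.hstack(rows[1:4]),np.hstack([rows[6],rows[7],rows[8]])]))
```

```text
a9 bottom 239.78623188405797 L 222 R 245
a10 bottom 241.69934640522877 L 222 R 246
a13 bottom 241.62540716612378 L 222 R 246
a14 bottom 241.62459546925567 L 222 R 246
a15 bottom 241.63210702341138 L 222 R 246
a16 bottom 240.5379746835443 L 222 R 246
a18 bottom 240.52848101265823 L 222 R 246
a20 bottom 241.10699588477365 L 222 R 246
a21 bottom 241.52959501557632 L 222 R 246
```

View pics/cmp.png

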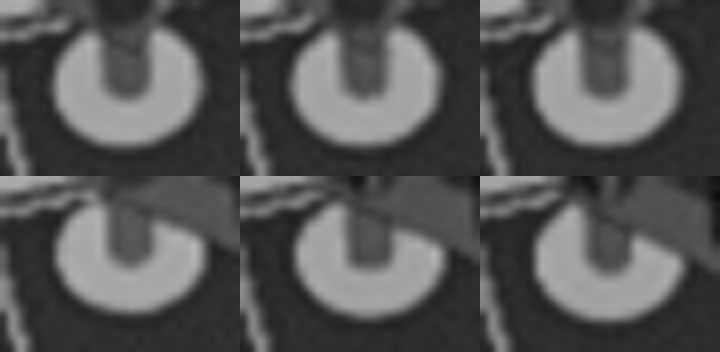

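Call:
carry_out(moves=[[-0.01,0,0,-0.03,-1],[-0.01,0,0,-0.06,-1],[-0.01,0,0,-0.09,-1],[-0.01,0,0,-0.12,-1],[-0.01,0,0,-0.12,-1],[-0.01,0,0,-0.12,-1]])

```text
clock: 29.55
eef_pos: [0.4918, -0.1316, 0.1637]
tool_rot: [0.831, 0.557, 0.004, 0.003]
ft_force: [-3.6, 4.3, 24.6]
grip_width: 0.0244
```

Run:
```python
from h import *
st();print(np.round(bot.get_obs()['tau'],2));snap('side','a22',(210,180,310,280),5.5)
im=cv2.imread('pics/a22_raw.png').min(2)[224:246,222:252];s=im[:,14:18].mean(1).astype(float); i=np.nonzero(s>100)[0].max(); print(224+i+(s[i]-100)/(s[i]-s[i+1]))
```

```text
t 29.55 p [ 0.4918 -0.1316  0.1637] yaw 67.66 q6 7.3 F [-3.6  4.3 24.6] T [ 0.71  0.75 -0.42] g 0.0244
[ -1.07 -26.94  16.89  -1.57  -0.73  -0.41]
241.65016501650166
```

View pics/a22.png

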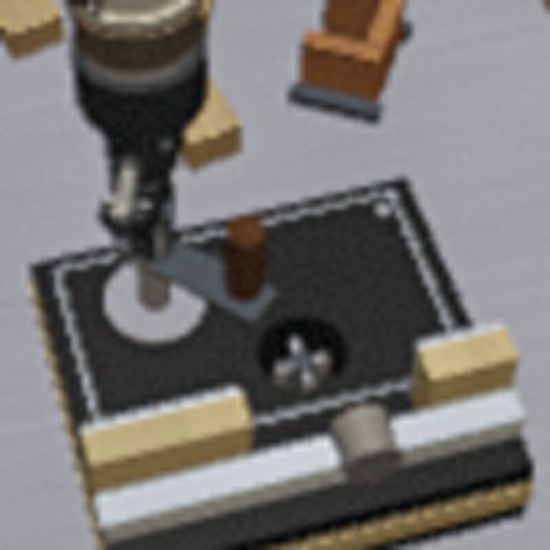

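Call:
carry_out(moves=[[-0.01,0,-0.05,-0.1,-1],[-0.01,0,-0.1,-0.1,-1],[-0.01,0,-0.2,-0.1,-1],[-0.01,0,-0.3,-0.1,-1],[-0.01,0,-0.3,-0.1,-1]])

```text
clock: 30.1
eef_pos: [0.4879, -0.1324, 0.1877]
tool_rot: [0.785, 0.62, -0.001, -0.001]
ft_force: [-0.6, -0.4, -4.5]
grip_width: 0.024
```

Run:
```python
from h import *
st();snap('side','a23',(210,180,310,280),5.5)
im=cv2.imread('pics/a23_raw.png').min(2)[214:246,222:252];s=im[:,14:18].mean(1).astype(float); i=np.nonzero(s>100)[0].max(); print(214+i+(s[i]-100)/(s[i]-s[i+1]))
```

```text
t 30.1 p [ 0.4879 -0.1324  0.1877] yaw 76.62 q6 -1.8 F [-0.6 -0.4 -4.5] T [ 0.18  0.24 -0.05] g 0.024
238.78620689655173
```

View pics/a23.png

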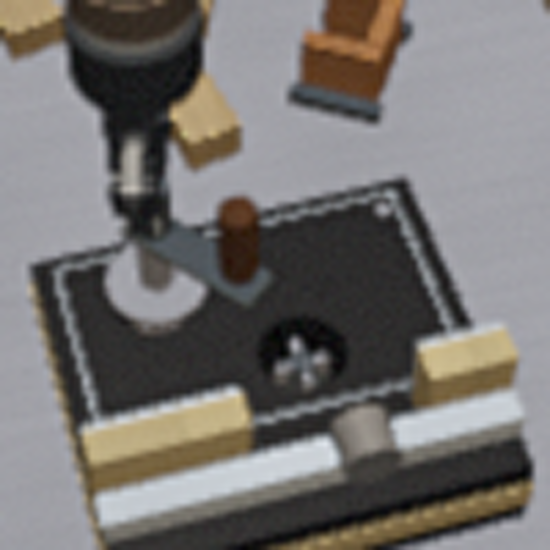

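Call:
carry_out(moves=[[0,0,-0.2,0,-1],[0,0,-0.4,0,-1],[0,0,-0.6,0,-1],[0,0,-0.8,0,-1],[0,0,-0.85,0,-1],[0,0,-0.85,0,-1],[0,0,-0.85,0,-1]])

```text
clock: 30.85
eef_pos: [0.4879, -0.1322, 0.2725]
tool_rot: [0.784, 0.62, -0.0, -0.0]
ft_force: [-0.2, 0.5, -4.7]
grip_width: 0.0237
```

Run:
```python
from h import *
st();snap('side','a24',(180,150,310,280),4.5);plan([(.671,.0969,.275,76.6)])
im=cv2.imread('pics/top0.png')
im=cv2.imread('pics/b5_raw.png')[130:190,235:295];cv2.imwrite('pics/rest.png',cv2.resize(im,None,fx=9,fy=9,interpolation=cv2.INTER_CUBIC))
```

```text
t 30.85 p [ 0.4879 -0.1322  0.2725] yaw 76.69 q6 -1.8 F [-0.2  0.5 -4.7] T [ 0.06  0.09 -0.  ] g 0.0237
from [ 0.4877 -0.1321  0.2721] 76.69
.. [np.float64(1.0), np.float64(0.474), np.float64(-0.011), np.float64(0.0)]
.. [np.float64(1.0), np.float64(0.473), np.float64(-0.011), np.float64(0.0)]
('->', [0.671, 0.0969, 0.275, 76.6]) [np.float64(0.651), np.float64(0.308), np.float64(-0.007), np.float64(0.0)]
```

View pics/a24.png

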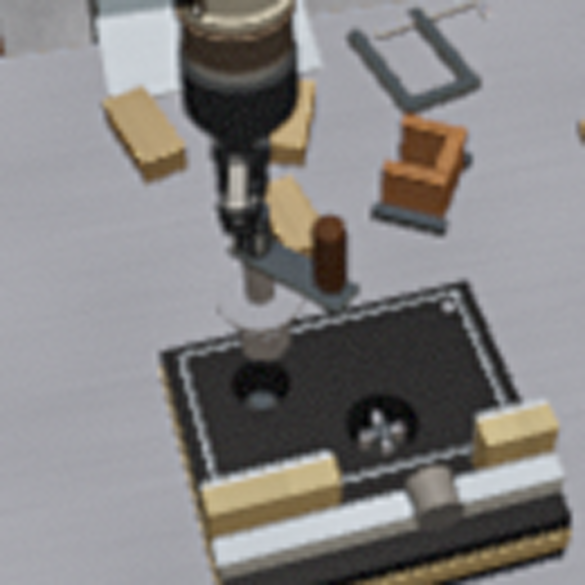

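View pics/rest.png

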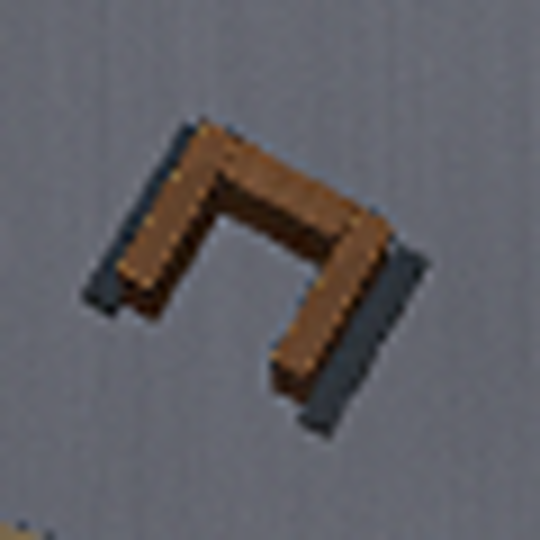

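Run:
```python
from h import *
print(px('side',(266.5)/4.5-.5+180,(350.5)/4.5-.5+150,.1175),px('side',(257.5)/4.5-.5+180,(312)/4.5-.5+150,.1175+.059))
print('knob',px('side',330/4.5-.5+180,225/4.5-.5+150,.1175+.18))
# rest: inner slot corners/outer top corners at z=.057
r=lambda X,Y,z=.057: px('top',(X+.5)/9-.5+235,(Y+.5)/9-.5+130,z)
P=dict(oL=(205,118),oR=(392,222),eL=(117,265),eLi=(150,285),eRi=(272,350),eR=(303,368),iL=(220,178),iR=(333,238))
for k,v in P.items(): print(k,r(*v)[:2].round(4))
c=(r(*P['eLi'])+r(*P['eRi'])+r(*P['iL'])+r(*P['iR']))/4;print('slot centre',c)
e=(r(*P['eL'])+r(*P['eR'])+r(*P['oL'])+r(*P['oR']))/4;print('outer',e)
d=r(*P['oL'])-r(*P['eL'])+r(*P['oR'])-r(*P['eR']);print(np.degrees(np.arctan2(d[1],d[0])))
```

```text
[ 0.49452363 -0.13879802  0.1175    ] [ 0.48841418 -0.14666959  0.1765    ]
knob [ 0.53548683 -0.17809148  0.2975    ]
oL [0.7213 0.1115]
oR [0.6856 0.0491]
eL [0.6711 0.1409]
eLi [0.6643 0.1299]
eRi [0.6422 0.0893]
eR [0.6361 0.079 ]
iL [0.7007 0.1065]
iR [0.6802 0.0688]
slot centre [0.67184991 0.09863626 0.057     ]
outer [0.67853174 0.09513507 0.057     ]
-30.72904992118566
```

Run:
```python
from h import *
for z in(.1175,.1475,.1715,.1765,.2235):
    u,v=proj('side',[.4877,-.1321,z]);print(z,(u-180+.5)*4.5-.5,(v-150+.5)*4.5-.5)
im=cv2.imread('pics/a24_raw.png')[200:235,220:265];cv2.imwrite('pics/z.png',cv2.resize(im,None,fx=14,fy=14,interpolation=cv2.INTER_CUBIC))
for z in(.1175,.1475,.1715,.1765,.2235):
    u,v=proj('side',[.4877,-.1321,z]);print(z,(u-220+.5)*14-.5,(v-200+.5)*14-.5)
```

```text
0.1175 255.5467705950299 344.4040348285908
0.1475 254.09112896917503 320.2519515795809
0.1715 252.8863177135797 300.26165916993966
0.1765 252.63063570807506 296.0193697406329
0.2235 250.14437439925962 254.7671899164664
0.1175 236.08995296231524 372.5347750222825
0.1475 231.56129012632232 297.3949604698073
0.1715 227.81298844224796 235.20293963981237
0.1765 227.0175333140113 222.00470585974688
0.2235 219.28249813102997 93.66459085122887
```

View pics/z.png

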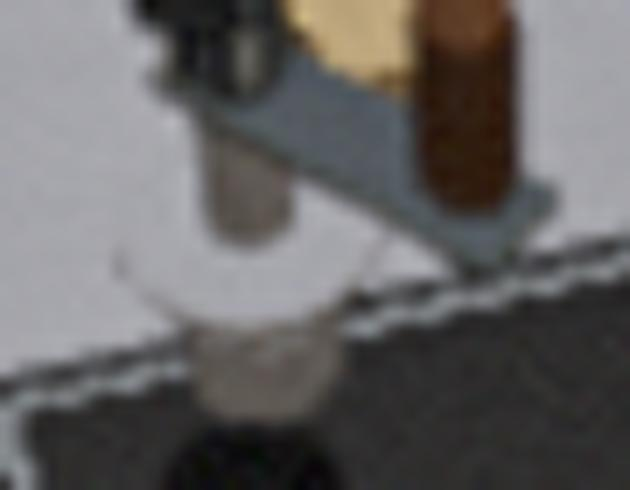

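Call:
carry_out(moves=[[0.22,0.1,0,0,-1],[0.45,0.2,0,0,-1],[0.67,0.3,0,0,-1],[0.9,0.4,0,0,-1]])

```text
clock: 31.3
eef_pos: [0.5479, -0.0532, 0.2718]
tool_rot: [0.784, 0.62, -0.001, -0.001]
ft_force: [0.5, -0.0, -4.4]
grip_width: 0.0239
```

Call:
carry_out(moves=[[0.22,0.1,0,0,-1],[0.45,0.2,0,0,-1],[0.67,0.3,0,0,-1],[0.9,0.4,0,0,-1]])

```text
clock: 31.7
eef_pos: [0.6076, 0.0253, 0.2715]
tool_rot: [0.784, 0.62, -0.001, -0.001]
ft_force: [0.2, -0.2, -4.5]
grip_width: 0.0241
```

Call:
carry_out(moves=[[0.22,0.1,0,0,-1],[0.45,0.2,0,0,-1],[0.65,0.3,0,0,-1],[0.8,0.37,0,0,-1],[0.88,0.403,0,0,-1],[0.88,0.403,0,0,-1],[0.88,0.403,0,0,-1],[0.88,0.403,0,0,-1]])

```text
clock: 32.5
eef_pos: [0.6666, 0.1, 0.2732]
tool_rot: [0.785, 0.62, -0.0, -0.0]
ft_force: [0.3, -0.2, -4.6]
grip_width: 0.0237
```

Run:
```python
from h import *
st();snap('side','a25',(240,100,320,180),7)
p,y=pose()
for z in(p[2]-.161,p[2]-.161+.059,.057):
    u,v=proj('side',[.671,.098,z]);print(z,(u-240+.5)*7-.5,(v-100+.5)*7-.5)
```

```text
t 32.5 p [0.6666 0.1    0.2732] yaw 76.65 q6 21.9 F [ 0.3 -0.2 -4.6] T [0.02 0.01 0.03] g 0.0237
0.11254334766958926 232.44573278898736 510.57820371712785
0.17154334766958926 236.87655773830664 433.16370564520196
0.057 228.5242616077619 579.0933733910549
```

View pics/a25.png

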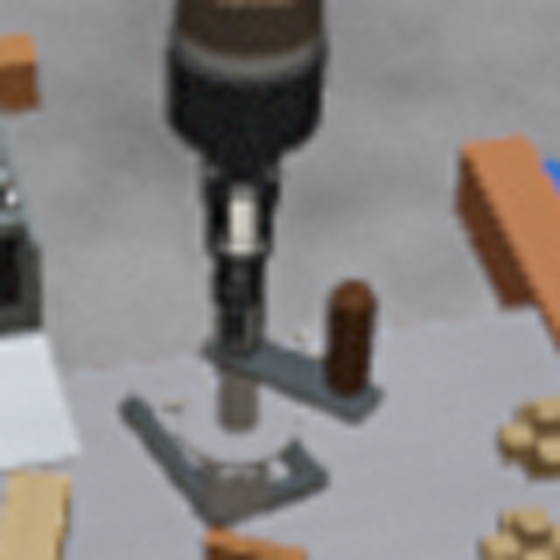

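Call:
carry_out(moves=[[0,0,0.2,0,-1],[0,0,0.4,0,-1],[0,0,0.45,0,-1],[0,0,0.45,0,-1],[0,0,0.45,0,-1]])

```text
clock: 33.05
eef_pos: [0.6674, 0.1007, 0.2296]
tool_rot: [0.784, 0.62, 0.001, 0.0]
ft_force: [0.3, 0.3, -3.7]
grip_width: 0.0235
```

Run:
```python
from h import *
st();snap('side','a26',(240,120,320,200),7)
p,y=pose()
for z in(p[2]-.161,p[2]-.161+.059,.057):
    u,v=proj('side',[.671,.098,z]);print(z,(u-240+.5)*7-.5,(v-120+.5)*7-.5)
```

```text
t 33.05 p [0.6674 0.1007 0.2296] yaw 76.68 q6 21.9 F [ 0.3  0.3 -3.7] T [ 0.07  0.04 -0.01] g 0.0235
0.06891693699305562 229.34631303513555 424.73065327294194
0.12791693699305562 233.57292604179247 350.88410591501304
0.057 228.5242616077619 439.09337339105497
```

View pics/a26.png

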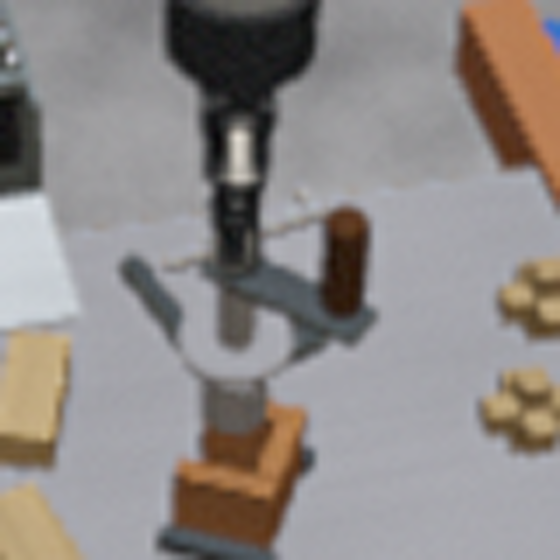

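Call:
carry_out(moves=[[-0.016,0,0.0,0,-1],[-0.016,0,0.1,0,-1],[-0.016,0,0.15,0,-1],[-0.016,0,0.2,0,-1],[-0.016,0,0.25,0,-1],[-0.016,0,0.3,0,-1],[-0.016,0,0.3,0,-1]])

```text
clock: 33.8
eef_pos: [0.6661, 0.0994, 0.197]
tool_rot: [0.784, 0.621, -0.001, -0.001]
ft_force: [-0.9, 0.9, -4.3]
grip_width: 0.0241
```

Run:
```python
from h import *
st();snap('side','a27',(240,120,320,200),7)
```

```text
t 33.8 p [0.6661 0.0994 0.197 ] yaw 76.71 q6 21.8 F [-0.9  0.9 -4.3] T [0.03 0.03 0.01] g 0.0241
```

View pics/a27.png

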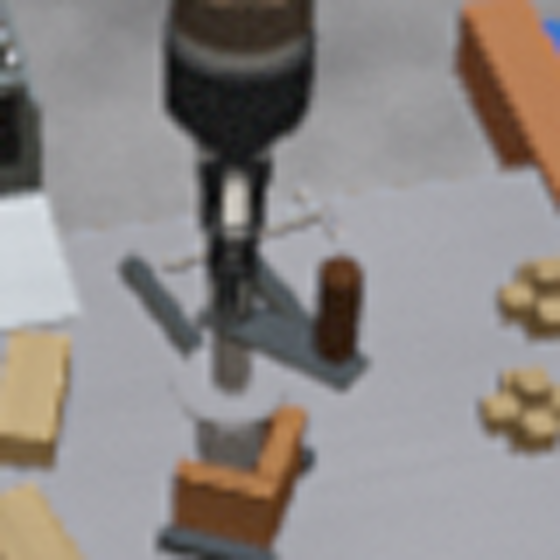

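Call:
carry_out(moves=[[0,0,0.1,0,-1],[0,0,0.2,0,-1],[0,0,0.25,0,-1],[0,0,0.3,0,-1],[0,0,0.33,0,-1],[0,0,0.33,0,-1]])

```text
clock: 34.45
eef_pos: [0.6664, 0.0994, 0.1646]
tool_rot: [0.784, 0.621, -0.0, -0.0]
ft_force: [0.4, -0.1, -5.0]
grip_width: 0.0243
```

Run:
```python
from h import *
st();snap('side','a28',(240,120,320,200),7)
```

```text
t 34.45 p [0.6664 0.0994 0.1646] yaw 76.71 q6 21.8 F [ 0.4 -0.1 -5. ] T [0.05 0.06 0.01] g 0.0243
```

View pics/a28.png

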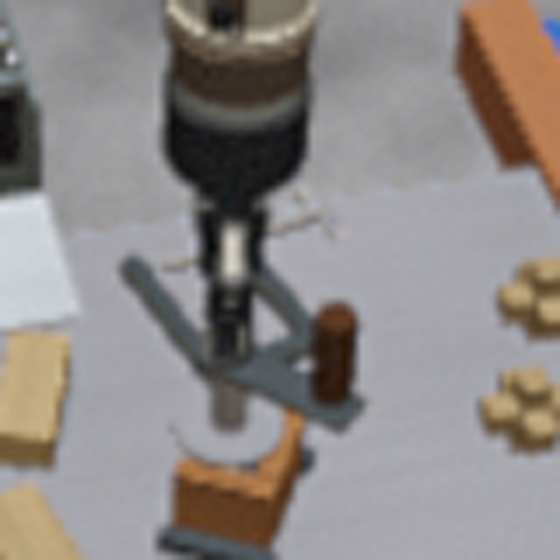

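Nearly seated; lower slowly until the collar carries it.

Call:
carry_out(moves=[[0,0,0.02,0,-1],[0,0,0.04,0,-1],[0,0,0.06,0,-1],[0,0,0.06,0,-1]])

```text
clock: 34.9
eef_pos: [0.6667, 0.0994, 0.1591]
tool_rot: [0.784, 0.621, 0.0, -0.0]
ft_force: [0.1, 0.0, -3.8]
grip_width: 0.0242
```

Run:
```python
from h import *
st()
```

```text
t 34.9 p [0.6667 0.0994 0.1591] yaw 76.71 q6 21.8 F [ 0.1  0.  -3.8] T [ 0.    0.1  -0.01] g 0.0242
```

Call:
carry_out(moves=[[0,0,0.02,0,-1],[0,0,0.04,0,-1],[0,0,0.04,0,-1]])

```text
clock: 35.2
eef_pos: [0.6679, 0.0996, 0.1585]
tool_rot: [0.784, 0.621, 0.002, 0.001]
ft_force: [-1.0, 0.2, 6.4]
grip_width: 0.0242
```

Run:
```python
from h import *
st();snap('side','a29',(240,120,320,200),7)
```

```text
t 35.2 p [0.6679 0.0996 0.1585] yaw 76.71 q6 21.8 F [-1.   0.2  6.4] T [-0.22  0.55 -0.03] g 0.0242
```

View pics/a29.png

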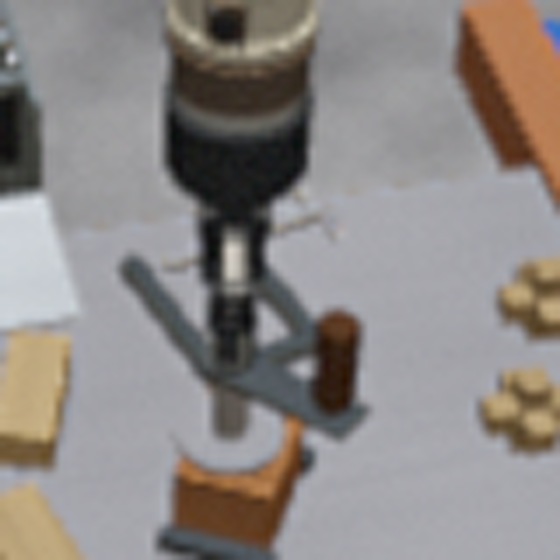

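Call:
carry_out(moves=[[0,0,0,0,1],[0,0,0,0,1],[0,0,0,0,1],[0,0,0,0,1],[0,0,0,0,1],[0,0,0,0,1],[0,0,-0.25,0,1],[0,0,-0.5,0,1],[0,0,-0.75,0,1],[0,0,-1,0,1],[0,0,-1,0,1],[0,0,-1,0,1]])

```text
clock: 36.45
eef_pos: [0.667, 0.0995, 0.2557]
tool_rot: [0.784, 0.621, 0.001, 0.0]
ft_force: [-0.5, -0.4, 0.4]
grip_width: 0.0853
```

Call:
carry_out(moves=[[-0.1,-0.4,0,0,1],[-0.2,-0.8,0,0,1],[-0.2,-1,0,0,1],[-0.2,-1,0,0,1]])

```text
clock: 36.85
eef_pos: [0.5614, 0.1031, 0.254]
tool_rot: [0.784, 0.621, -0.002, -0.001]
ft_force: [0.7, -0.2, -0.5]
grip_width: 0.0853
```

Call:
carry_out(moves=[[0,-0.4,0,0,1],[0,-0.8,0,0,1],[0,-1,0,0,1],[0,-1,0,0,1],[0,-1,0,0,1],[0,-1,0,0,1]])

```text
clock: 37.45
eef_pos: [0.4689, 0.1258, 0.2549]
tool_rot: [0.784, 0.62, 0.0, 0.0]
ft_force: [-0.1, -0.0, 1.1]
grip_width: 0.0856
```

Run:
```python
from h import *
st();snap('side','a30',(170,80,330,280),3);snap('top','b30',(150,100,410,260),3)
```

```text
t 37.45 p [0.4689 0.1258 0.2549] yaw 76.68 q6 28.4 F [-0.1 -0.   1.1] T [ 0.   -0.01 -0.03] g 0.0856
```

View pics/a30.png

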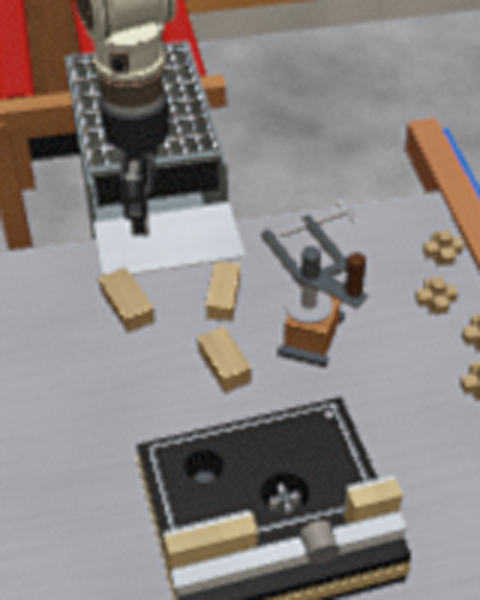

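View pics/b30.png

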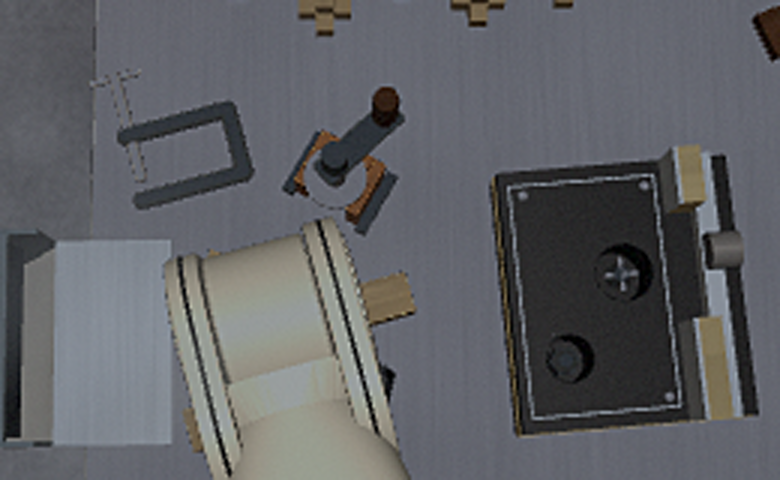

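```bash
cat >> h.py <<'E'
def offc(n,raw,z=.031,lo=(12,60,120),hi=(28,170,255),amin=40,debug=False):
    im=cv2.imread(f'pics/{raw}.png');hsv=cv2.cvtColor(im,cv2.COLOR_BGR2HSV);m=cv2.inRange(hsv,lo,hi)
    k,l,s,c=cv2.connectedComponentsWithStats(m)
    for i in range(1,k):
        if s[i,4]>amin:
            p=px(n,*c[i],z)
            if .2<p[0]<.66 and -.06<p[1]<.45:
                cn=cv2.findContours((l==i).astype(np.uint8),0,1)[0][0][:,0]
                w=np.array([px(n,*q,z)[:2] for q in cn.astype(float)],np.float32)
                r=cv2.minAreaRect(w*1000)
                box=cv2.boxPoints(r);e=max([box[1]-box[0],box[2]-box[1]],key=np.linalg.norm)
                print(n,c[i].round(1),s[i,4],'ctr',np.round(np.array(r[0])/1000,4),'size',np.round(r[1],0),'yaw',np.degrees(np.arctan2(e[1],e[0])).round(1)%180)
E
python3 - <<'E'
from h import *
offc('top','top0');offc('side','side0');offc('side','a30_raw')
E
```

```text
top [231.3 192.8] 333 ctr [0.5723 0.1915] size [86. 36.] yaw 71.3
top [274.1 200.2] 232 ctr [0.5475 0.0638] size [37. 80.] yaw 103.4
side [244.3 175. ] 139 ctr [0.5735 0.1874] size [92. 38.] yaw 70.8
side [211.4 177.7] 167 ctr [0.4358 0.1998] size [45. 95.] yaw 108.1
side [244.2 197.7] 168 ctr [0.5521 0.0573] size [43. 97.] yaw 106.4
side [244.3 175.1] 140 ctr [0.5733 0.1866] size [93. 38.] yaw 70.8
side [211.4 177.8] 166 ctr [0.4358 0.1998] size [45. 95.] yaw 108.1
side [244.3 197.8] 170 ctr [0.5501 0.0571] size [42. 97.] yaw 104.4
```

Run:
```python
from h import *
plan([(.5643,.1667,.2,162),(.5643,.1667,.11,162),(.5643,.1667,.03,162)])
```

```text
from [0.4687 0.1257 0.2549] 76.66
('->', [0.5643, 0.1667, 0.2, 162.0]) [np.float64(0.619), np.float64(0.836), np.float64(0.549), np.float64(-0.948)]
('->', [0.5643, 0.1667, 0.11, 162.0]) [np.float64(0.0), np.float64(0.0), np.float64(0.9), np.float64(-0.0)]
('->', [0.5643, 0.1667, 0.03, 162.0]) [np.float64(0.0), np.float64(0.0), np.float64(0.8), np.float64(-0.0)]
```

Call:
carry_out(moves=[[0.15,0.2,0.1,-0.95,1],[0.3,0.4,0.3,-0.95,1],[0.45,0.6,0.4,-0.95,1],[0.62,0.836,0.55,-0.95,1],[0.62,0.836,0.55,-0.95,1],[0.62,0.836,0.55,-0.95,1],[0.62,0.836,0.55,-0.95,1],[0.62,0.836,0.55,-0.95,1],[0.62,0.836,0.55,-0.95,1],[0.62,0.836,0.55,-0.95,1],[0.62,0.836,0.55,-0.95,1],[0.62,0.836,0.55,-0.95,1],[0.62,0.836,0.55,-0.95,1]])

```text
clock: 38.85
eef_pos: [0.5633, 0.1669, 0.2]
tool_rot: [0.156, 0.988, -0.0, -0.0]
ft_force: [0.3, -1.4, -0.3]
grip_width: 0.0856
```

Call:
carry_out(moves=[[0,0,0.3,0,1],[0,0,0.6,0,1],[0,0,0.9,0,1],[0,0,0.9,0,1],[0,0,0.9,0,1]])

```text
clock: 39.35
eef_pos: [0.5629, 0.167, 0.1103]
tool_rot: [0.155, 0.988, -0.0, -0.001]
ft_force: [0.7, -0.0, 0.9]
grip_width: 0.0852
```

Run:
```python
from h import *
st();snap('side','a31',(190,120,290,220),5.5);plan([(.5643,.1667,.03,162)])
```

```text
t 39.35 p [0.5629 0.167  0.1103] yaw 162.16 q6 -55.6 F [ 0.7 -0.   0.9] T [-0.02 -0.04 -0.03] g 0.0852
from [0.5639 0.1673 0.1116] 162.17
('->', [0.5643, 0.1667, 0.03, 162.0]) [np.float64(-0.005), np.float64(-0.004), np.float64(0.816), np.float64(0.002)]
```

View pics/a31.png

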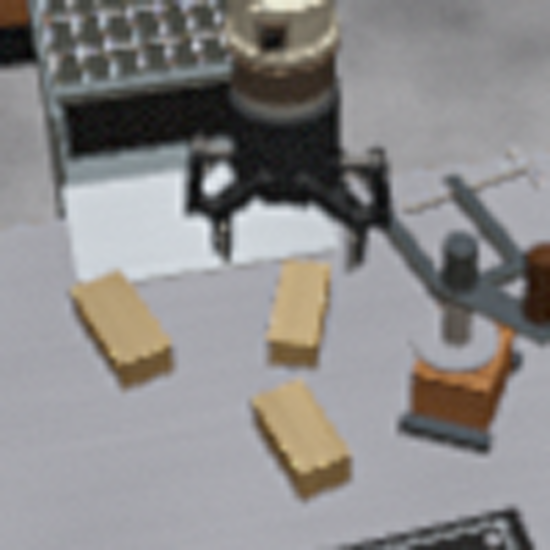

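Call:
carry_out(moves=[[0,0,0.2,0,1],[0,0,0.4,0,1],[0,0,0.6,0,1],[0,0,0.75,0,1],[0,0,0.8,0,1],[0,0,0.8,0,1],[0,0,0.8,0,-1],[0,0,0.8,0,-1],[0,0,0.8,0,-1],[0,0,0.8,0,-1],[0,0,0.8,0,-1],[0,0,0.8,0,-1]])

```text
clock: 40.6
eef_pos: [0.5642, 0.1673, 0.0316]
tool_rot: [0.155, 0.988, 0.001, 0.001]
ft_force: [0.3, 0.2, 5.4]
grip_width: 0.0367
```

Run:
```python
from h import *
st();snap('side','a32',(190,120,290,220),5.5);p,y=pose();z=p[2]+.02
plan([(p[0],p[1],z,162),(.516,.29,z,181),(.5113,.380,z,181)])
```

```text
t 40.6 p [0.5642 0.1673 0.0316] yaw 162.2 q6 -55.7 F [0.3 0.2 5.4] T [-0.04  0.02 -0.02] g 0.0367
from [0.5641 0.1673 0.0316] 162.2
('->', [0.5641, 0.1673, 0.0516, 162.0]) [np.float64(0.0), np.float64(0.0), np.float64(-0.2), np.float64(0.002)]
.. [np.float64(0.822), np.float64(1.0), np.float64(-0.0), np.float64(-0.207)]
('->', [0.516, 0.29, 0.0516, 181.0]) [np.float64(0.008), np.float64(0.022), np.float64(-0.0), np.float64(-0.004)]
('->', [0.5113, 0.38, 0.0516, 181.0]) [np.float64(0.031), np.float64(0.901), np.float64(-0.0), np.float64(-0.0)]
```

View pics/a32.png

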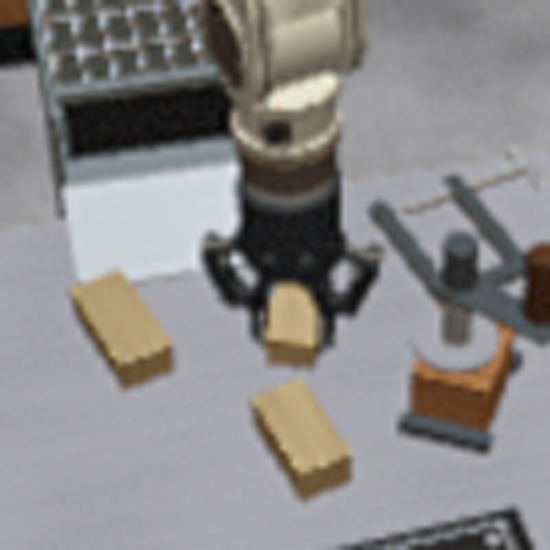

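Call:
carry_out(moves=[[0,0,-0.1,0,-1],[0,0,-0.2,0,-1],[0.1,0.2,-0.2,-0.05,-1],[0.3,0.4,-0.2,-0.1,-1],[0.5,0.6,-0.2,-0.15,-1],[0.7,0.8,-0.2,-0.21,-1],[0.83,1,-0.2,-0.21,-1],[0.83,1,-0.2,-0.21,-1],[0.83,1,-0.2,-0.21,-1]])

```text
clock: 41.55
eef_pos: [0.5144, 0.288, 0.0507]
tool_rot: [-0.01, 1.0, -0.0, 0.0]
ft_force: [-0.3, 0.2, -1.7]
grip_width: 0.0369
```

Run:
```python
from h import *
st();snap('side','a33',(170,80,290,200),5);p,y=pose();plan([(.5113,.380,p[2],181)])
```

```text
t 41.55 p [0.5144 0.288  0.0507] yaw -178.82 q6 -61.9 F [-0.3  0.2 -1.7] T [-0.01  0.04  0.03] g 0.0369
from [0.5146 0.2874 0.0505] -178.88
('->', [0.5113, 0.38, 0.0505, 181.0]) [np.float64(0.015), np.float64(0.927), np.float64(-0.0), np.float64(0.001)]
```

View pics/a33.png

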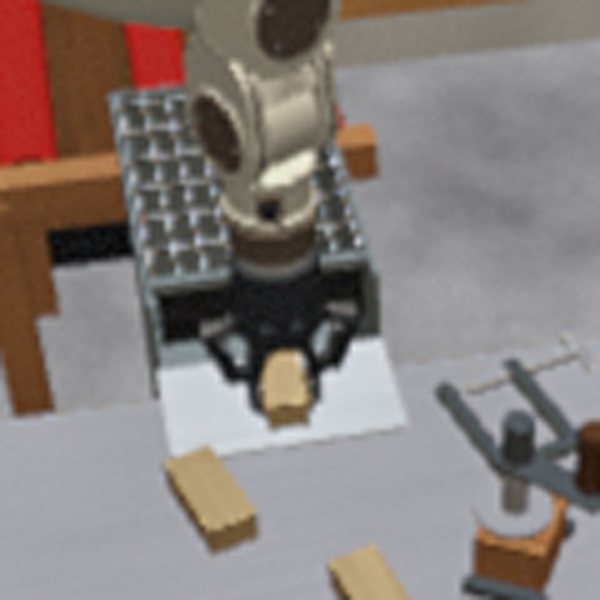

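Call:
carry_out(moves=[[0,0.15,0,0,-1],[0,0.3,0,0,-1],[0.01,0.45,0,0,-1],[0.01,0.6,0,0,-1],[0.01,0.75,0,0,-1],[0.01,0.92,0,0,-1],[0.01,0.92,0,0,-1],[0.01,0.92,0,0,-1]])

```text
clock: 42.4
eef_pos: [0.5113, 0.38, 0.0498]
tool_rot: [-0.01, 1.0, -0.0, -0.0]
ft_force: [-0.2, -0.3, -1.5]
grip_width: 0.0371
```

Run:
```python
from h import *
st();snap('side','a34',(170,60,290,180),5);snap('top','b34',(120,150,270,270),5)
```

```text
t 42.4 p [0.5113 0.38   0.0498] yaw -178.82 q6 -54.5 F [-0.2 -0.3 -1.5] T [-0.05  0.04 -0.01] g 0.0371
```

View pics/a34.png

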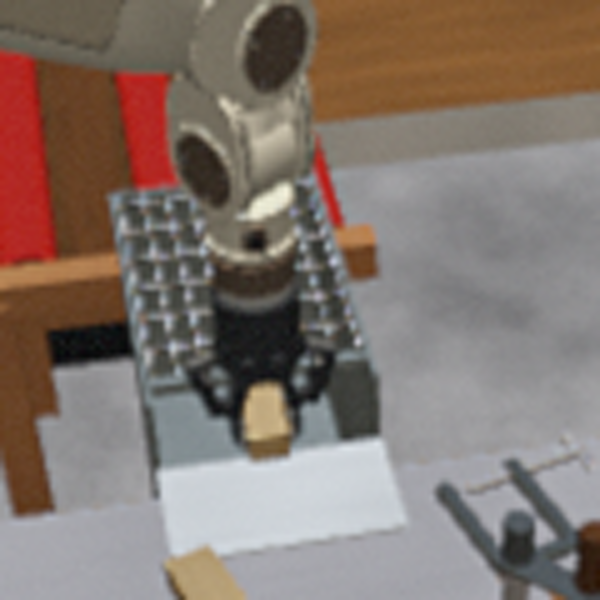

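View pics/b34.png

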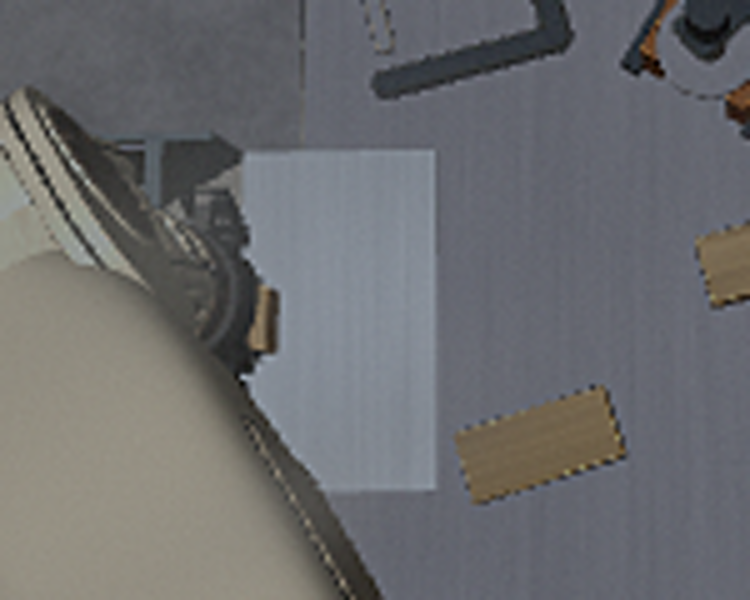

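Call:
carry_out(moves=[[0,0,0,0,1],[0,0,0,0,1],[0,0,0,0,1],[0,0,0,0,1],[0,0,0,0,1],[0,0,0,0,1]])

```text
clock: 43.1
eef_pos: [0.5119, 0.3796, 0.0504]
tool_rot: [-0.01, 1.0, 0.0, 0.0]
ft_force: [-0.8, -0.3, 1.1]
grip_width: 0.0849
```

Run:
```python
from h import *
st();snap('side','a35',(170,60,290,180),5)
```

```text
t 43.1 p [0.5119 0.3796 0.0504] yaw -178.9 q6 -54.5 F [-0.8 -0.3  1.1] T [-0.03  0.    0.01] g 0.0849
```

View pics/a35.png

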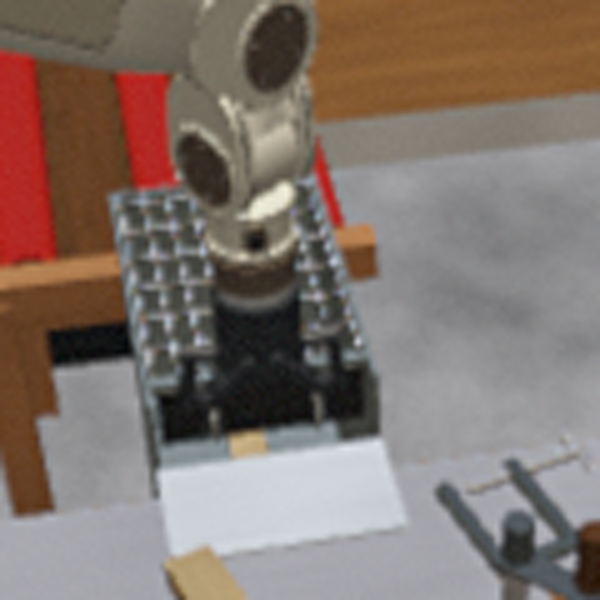

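Call:
carry_out(moves=[[0,-0.3,0,0,1],[0,-0.6,0,0,1],[0,-0.9,0,0,-1],[0,-0.9,0,0,-1],[0,-0.9,0,0,-1],[0,-0.9,0,0,-1],[0,-0.9,0,0,-1],[0,-0.9,0,0,-1]])

```text
clock: 43.95
eef_pos: [0.5135, 0.2905, 0.0503]
tool_rot: [-0.01, 1.0, 0.0, 0.0]
ft_force: [-0.4, -0.8, 0.2]
grip_width: 0.0003
```

Run:
```python
from h import *
st();snap('side','a36',(170,60,290,180),5);snap('top','b36',(20,150,220,270),4)
```

```text
t 43.95 p [0.5135 0.2905 0.0503] yaw -178.82 q6 -61.7 F [-0.4 -0.8  0.2] T [-0.03 -0.02  0.04] g 0.0003
```

View pics/a36.png

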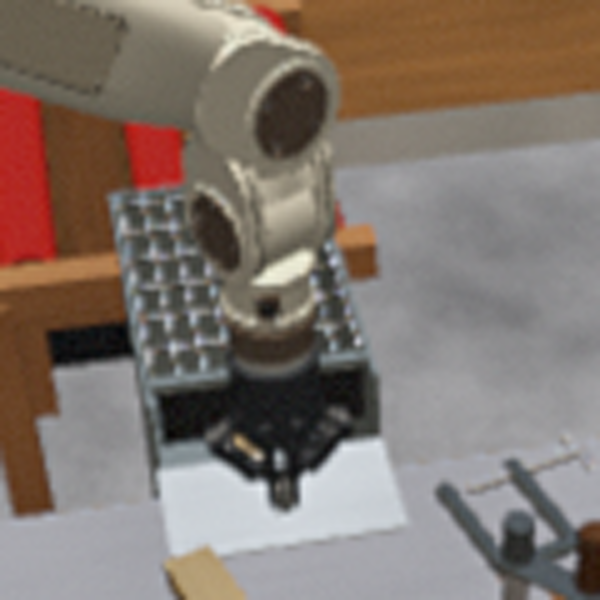

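View pics/b36.png

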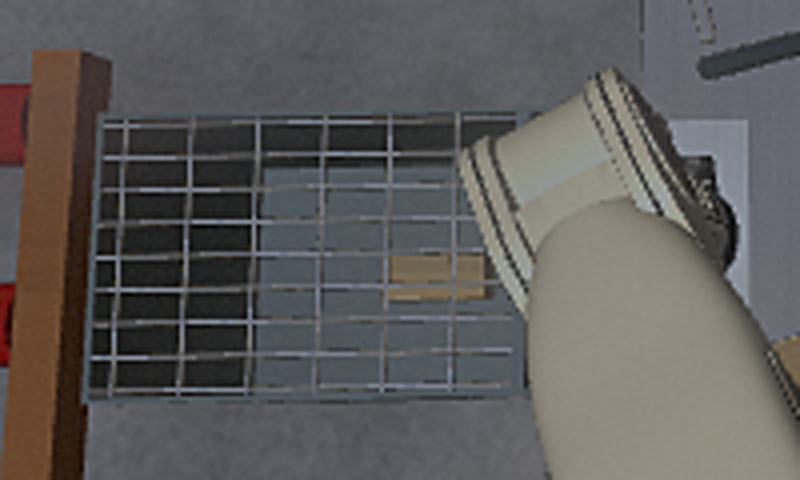

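Call:
carry_out(moves=[[0,-0.4,0,0,-1],[0,-0.8,-0.2,0,-1],[0,-0.9,-0.4,0,-1],[0,-0.9,-0.6,0,-1],[0,-0.9,-0.6,0,-1],[0,-0.9,-0.6,0,-1]])

```text
clock: 44.65
eef_pos: [0.5156, 0.2, 0.1105]
tool_rot: [-0.01, 1.0, 0.0, 0.001]
ft_force: [0.0, 0.3, -0.4]
grip_width: 0.0001
```

Run:
```python
from h import *
st();snap('side','a37',(180,80,270,170),6);snap('top','b37',(20,150,220,270),4)
print(px('top',142,219,.02),px('top',116,219,-.05))
```

```text
t 44.65 p [0.5156 0.2    0.1105] yaw -178.87 q6 -69.9 F [ 0.   0.3 -0.4] T [ 0.    0.03 -0.05] g 0.0001
[0.49502718 0.46065818 0.02      ] [ 0.50026157  0.56451149 -0.05      ]
```

View pics/a37.png

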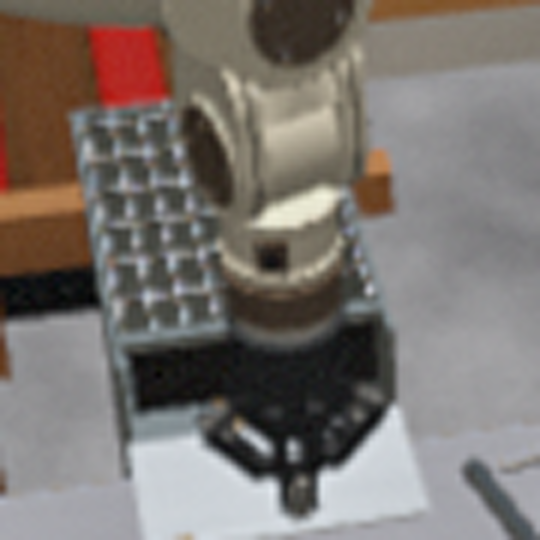

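View pics/b37.png

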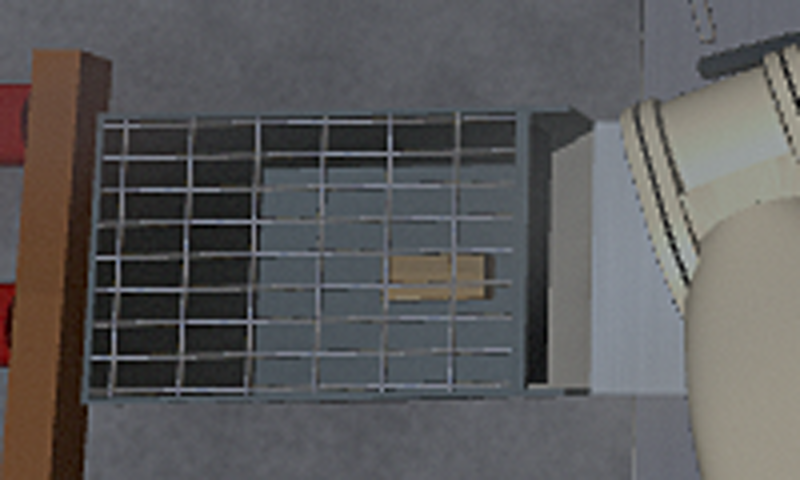

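Run:
```python
from h import *
offc('side','a37_raw');offc('top','b37_raw',amin=30)
print(px('top',20+438/4,150+277/4,-.155))
g=np.array([.4354,.2003])-.025*np.array([np.cos(np.radians(108)),np.sin(np.radians(108))]);print(g)
plan([(*g,.11,198),(*g,.033,198)])
```

```text
side [211.4 177.7] 165 ctr [0.4355 0.2008] size [45. 92.] yaw 108.1
side [244.2 197.5] 168 ctr [0.5514 0.0594] size [43. 92.] yaw 106.4
top [270.3 199.1] 112 ctr [0.5564 0.0658] size [22. 79.] yaw 105.5
top [281.1 203.4] 38 ctr [0.5391 0.047 ] size [10. 51.] yaw 105.1
[ 0.50661247  0.55652    -0.155     ]
[0.44312542 0.17652359]
from [0.5145 0.1998 0.1092] -178.85
('->', [0.4431, 0.1765, 0.11, 198.0]) [np.float64(0.719), np.float64(-0.218), np.float64(-0.008), np.float64(-0.187)]
('->', [0.4431, 0.1765, 0.033, 198.0]) [np.float64(-0.0), np.float64(0.0), np.float64(0.77), np.float64(-0.0)]
```

Call:
carry_out(moves=[[0.2,-0.06,0,-0.09,1],[0.4,-0.12,0,-0.187,1],[0.6,-0.18,0,-0.187,1],[0.72,-0.22,0,-0.187,1],[0.72,-0.22,0,-0.187,1],[0.72,-0.22,0,-0.187,1],[0.72,-0.22,0,-0.187,1]])

```text
clock: 45.45
eef_pos: [0.4445, 0.1767, 0.1101]
tool_rot: [-0.156, 0.988, 0.0, 0.0]
ft_force: [0.8, 0.5, -1.0]
grip_width: 0.0854
```

Run:
```python
from h import *
st();plan([(.4431,.1765,.033,198)]);snap('side','a38',(170,120,270,220),5.5)
```

```text
t 45.45 p [0.4445 0.1767 0.1101] yaw -162.04 q6 -86.3 F [ 0.8  0.5 -1. ] T [-0.02  0.04  0.01] g 0.0854
from [0.4445 0.1767 0.1101] -162.04
('->', [0.4431, 0.1765, 0.033, 198.0]) [np.float64(0.014), np.float64(0.002), np.float64(0.771), np.float64(-0.0)]
```

View pics/a38.png

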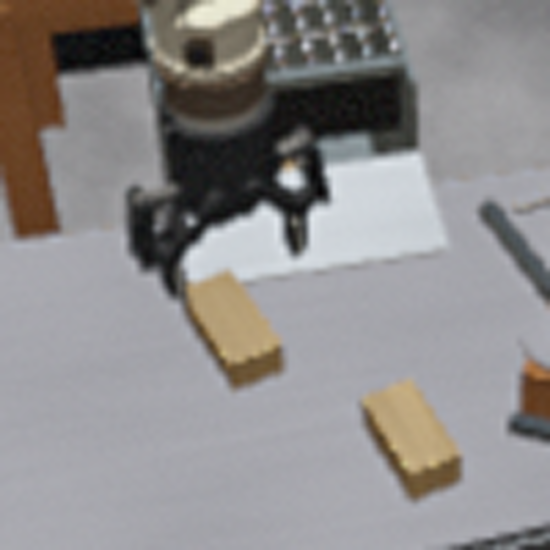

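Descend, grip and lift 20 mm.

Call:
carry_out(moves=[[0.014,0,0.2,0,1],[0.014,0,0.4,0,1],[0.014,0,0.6,0,1],[0.014,0,0.72,0,1],[0.014,0,0.77,0,1],[0.014,0,0.77,0,1],[0.014,0,0.77,0,-1],[0.014,0,0.77,0,-1],[0.014,0,0.77,0,-1],[0.014,0,0.77,0,-1],[0.014,0,0.77,0,-1],[0.014,0,0.77,0,-1],[0.014,0,0.67,0,-1],[0.014,0,0.57,0,-1],[0.014,0,0.57,0,-1],[0.014,0,0.57,0,-1]])

```text
clock: 47.1
eef_pos: [0.4426, 0.1759, 0.0537]
tool_rot: [-0.156, 0.988, 0.0, 0.0]
ft_force: [-0.5, 0.3, -1.3]
grip_width: 0.0429
```

Run:
```python
from h import *
st();z=.051;plan([(.51,.27,z,181),(.5113,.38,z,181)]);snap('side','a39',(170,120,270,220),5.5)
```

```text
t 47.1 p [0.4426 0.1759 0.0537] yaw -162.06 q6 -86.3 F [-0.5  0.3 -1.3] T [-0.06  0.    0.05] g 0.0429
from [0.4426 0.1759 0.0537] -162.06
('->', [0.51, 0.27, 0.051, 181.0]) [np.float64(-0.931), np.float64(0.688), np.float64(0.027), np.float64(0.188)]
.. [np.float64(-0.029), np.float64(1.0), np.float64(-0.0), np.float64(-0.0)]
('->', [0.5113, 0.38, 0.051, 181.0]) [np.float64(-0.003), np.float64(0.1), np.float64(-0.0), np.float64(-0.0)]
```

View pics/a39.png

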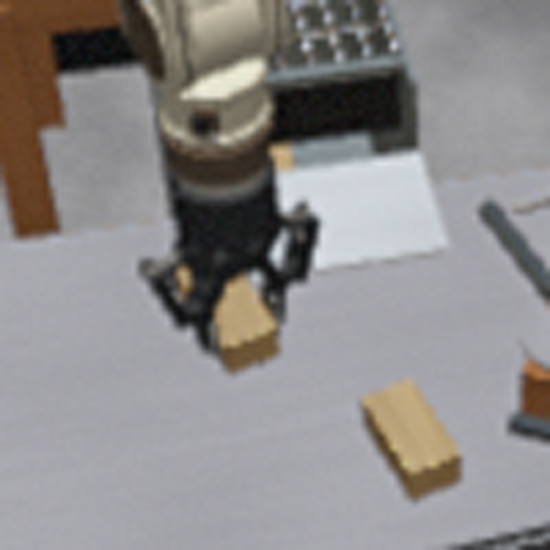

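Run:
```python
from h import *
for z in(.03,.0,-.05,-.1,-.155):
    p=px('side',221,148,z);print(z,p.round(3),proj('top',p).round(1))
im=cv2.imread('pics/a39_raw.png')[120:160,190:260];cv2.imwrite('pics/z.png',cv2.resize(im,None,fx=10,fy=10,interpolation=cv2.INTER_CUBIC))
```

```text
0.03 [0.501 0.378 0.03 ] [168.7 216.7]
0.0 [0.504 0.413 0.   ] [159.7 216.5]
-0.05 [ 0.509  0.47  -0.05 ] [145.7 216.3]
-0.1 [ 0.513  0.528 -0.1  ] [132.6 216.1]
-0.155 [ 0.518  0.592 -0.155] [119.4 215.9]
```

View pics/z.png

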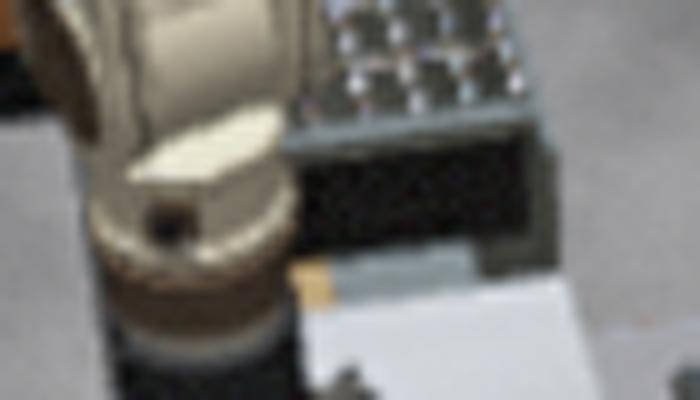

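Call:
carry_out(moves=[[-0.2,0.15,0.02,0.05,-1],[-0.4,0.3,0.02,0.1,-1],[-0.6,0.45,0.02,0.188,-1],[-0.8,0.6,0.02,0.188,-1],[-0.93,0.69,0.02,0.188,-1],[-0.93,0.69,0.02,0.188,-1],[-0.93,0.69,0.02,0.188,-1]])

```text
clock: 47.85
eef_pos: [0.5088, 0.2697, 0.0504]
tool_rot: [-0.009, 1.0, -0.001, -0.001]
ft_force: [-1.2, -0.6, -1.8]
grip_width: 0.0434
```

Run:
```python
from h import *
st();plan([(.5113,.368,.051,181)]);snap('side','a40',(170,80,270,180),5.5)
```

```text
t 47.85 p [0.5088 0.2697 0.0504] yaw -178.96 q6 -63.1 F [-1.2 -0.6 -1.8] T [-0.03  0.05 -0.03] g 0.0434
from [0.5088 0.2697 0.0504] -178.96
('->', [0.5113, 0.368, 0.051, 181.0]) [np.float64(-0.043), np.float64(0.983), np.float64(-0.006), np.float64(0.0)]
```

View pics/a40.png

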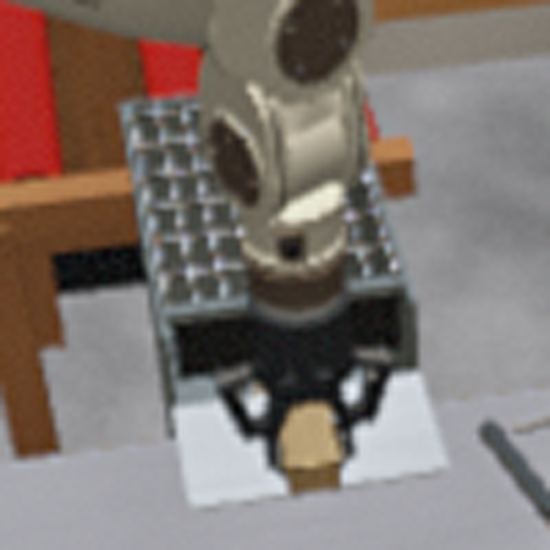

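Call:
carry_out(moves=[[-0.01,0.15,0,0,-1],[-0.02,0.3,0,0,-1],[-0.03,0.45,0,0,-1],[-0.04,0.6,0,0,-1],[-0.04,0.75,0,0,-1],[-0.04,0.9,0,0,-1],[-0.04,0.98,0,0,-1]])

```text
clock: 48.6
eef_pos: [0.5115, 0.3699, 0.051]
tool_rot: [-0.01, 1.0, -0.0, -0.0]
ft_force: [0.7, -1.0, -2.6]
grip_width: 0.0431
```

Call:
carry_out(moves=[[0,0.07,0,0,-1],[0,0.14,0,0,-1],[0,0.14,0,0,-1],[0,0.14,0,0,-1],[0,0.14,0,0,1],[0,0.14,0,0,1],[0,0.14,0,0,1],[0,0.14,0,0,1],[0,0.14,0,0,1],[0,0.14,0,0,1],[0,0.14,0,0,1],[0,0.14,0,0,1]])

```text
clock: 49.8
eef_pos: [0.5116, 0.3821, 0.0513]
tool_rot: [-0.009, 1.0, -0.0, -0.0]
ft_force: [0.6, -0.0, -0.8]
grip_width: 0.0858
```

Call:
carry_out(moves=[[0,-0.3,0,0,1],[0,-0.6,0,0,1],[0,-0.9,-0.1,0,1],[0,-1,-0.4,0,1],[0,-1,-0.6,0,1],[0,-1,-0.6,0,1]])

```text
clock: 50.4
eef_pos: [0.5158, 0.2828, 0.1149]
tool_rot: [-0.008, 1.0, 0.002, 0.003]
ft_force: [-0.3, 0.8, 0.1]
grip_width: 0.0852
```

Call:
carry_out(moves=[[0,-0.3,0,0,1],[0,-0.6,0,0,1],[0,-0.9,0,0,1],[0,-1,0,0,1],[0,-1,0,0,1]])

```text
clock: 50.9
eef_pos: [0.5148, 0.1812, 0.1106]
tool_rot: [-0.008, 1.0, -0.0, -0.001]
ft_force: [0.1, 0.2, -0.2]
grip_width: 0.0852
```

Run:
```python
from h import *
st();snap('side','a41',(180,80,270,170),6);snap('top','b41',(20,150,220,270),4)
offc('side','a41_raw')
```

```text
t 50.9 p [0.5148 0.1812 0.1106] yaw -179.09 q6 -71.5 F [ 0.1  0.2 -0.2] T [ 0.01 -0.04  0.01] g 0.0852
side [244.2 197.6] 168 ctr [0.5521 0.0573] size [43. 97.] yaw 106.4
```

View pics/a41.png

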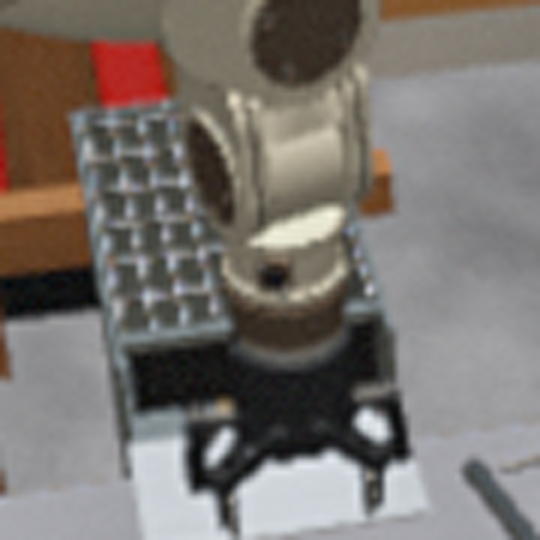

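View pics/b41.png

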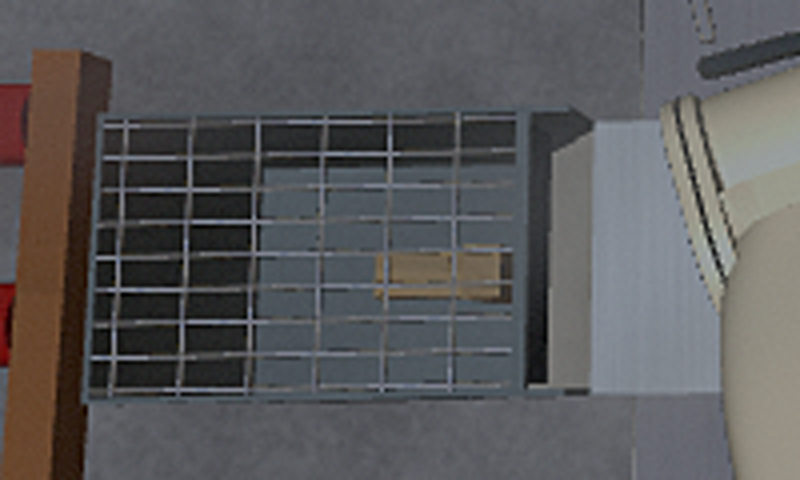

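Run:
```python
from h import *
plan([(.555,.041,.11,196),(.555,.041,.033,196),(.555,.041,.053,196),(.555,.13,.053,181),(.555,.28,.051,181),(.555,.383,.051,181)])
```

```text
from [0.5152 0.1829 0.1109] -178.96
.. [np.float64(-0.261), np.float64(-1.0), np.float64(0.007), np.float64(-0.117)]
('->', [0.555, 0.041, 0.11, 196.0]) [np.float64(-0.032), np.float64(-0.439), np.float64(0.003), np.float64(-0.05)]
('->', [0.555, 0.041, 0.033, 196.0]) [np.float64(-0.0), np.float64(0.0), np.float64(0.77), np.float64(-0.0)]
('->', [0.555, 0.041, 0.053, 196.0]) [np.float64(-0.0), np.float64(0.0), np.float64(-0.2), np.float64(-0.0)]
('->', [0.555, 0.13, 0.053, 181.0]) [np.float64(-0.245), np.float64(0.856), np.float64(-0.0), np.float64(0.167)]
.. [np.float64(-0.017), np.float64(1.0), np.float64(0.013), np.float64(-0.0)]
('->', [0.555, 0.28, 0.051, 181.0]) [np.float64(-0.009), np.float64(0.5), np.float64(0.007), np.float64(-0.0)]
.. [np.float64(-0.017), np.float64(1.0), np.float64(-0.0), np.float64(-0.0)]
('->', [0.555, 0.383, 0.051, 181.0]) [np.float64(-0.001), np.float64(0.03), np.float64(-0.0), np.float64(-0.0)]
```

Call:
carry_out(moves=[[-0.06,-0.25,0,-0.05,1],[-0.13,-0.5,0,-0.117,1],[-0.2,-0.75,0,-0.117,1],[-0.26,-1,0,-0.117,1],[-0.26,-1,0,-0.117,1],[-0.26,-1,0,-0.117,1]])

```text
clock: 51.6
eef_pos: [0.5432, 0.0836, 0.1111]
tool_rot: [-0.101, 0.995, 0.0, -0.0]
ft_force: [-1.1, -0.3, 0.4]
grip_width: 0.0853
```

Call:
carry_out(moves=[[-0.01,-0.2,0,-0.05,1],[-0.03,-0.43,0,-0.05,1],[-0.03,-0.43,0,-0.05,1],[-0.03,-0.43,0,-0.05,1],[-0.03,-0.43,0,-0.05,1]])

```text
clock: 52.1
eef_pos: [0.5542, 0.0427, 0.1112]
tool_rot: [-0.141, 0.99, 0.0, -0.0]
ft_force: [0.3, 0.1, -0.8]
grip_width: 0.0855
```

Run:
```python
from h import *
st();plan([(.555,.041,.033,196)]);snap('side','a42',(200,130,300,230),5.5);offc('side','a42_raw')
```

```text
t 52.1 p [0.5542 0.0427 0.1112] yaw -163.84 q6 -101.8 F [ 0.3  0.1 -0.8] T [-0.01  0.06 -0.02] g 0.0855
from [0.5542 0.0427 0.1112] -163.84
('->', [0.555, 0.041, 0.033, 196.0]) [np.float64(-0.003), np.float64(-0.018), np.float64(0.782), np.float64(0.002)]
side [244.3 197.5] 162 ctr [0.55   0.0628] size [42. 90.] yaw 105.4
```

View pics/a42.png

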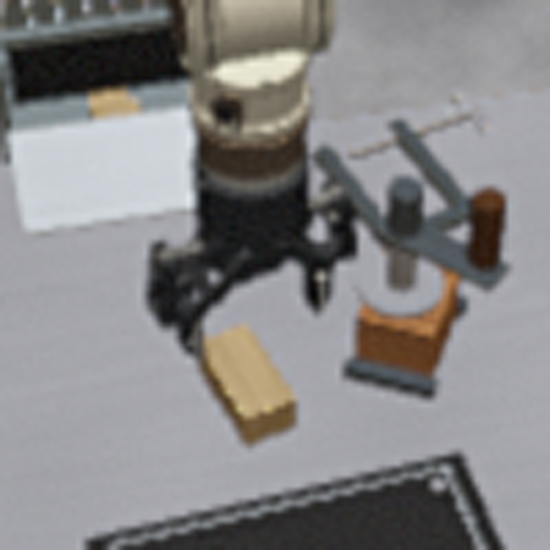

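Call:
carry_out(moves=[[0,-0.015,0.2,0,1],[0,-0.015,0.4,0,1],[0,-0.015,0.6,0,1],[0,-0.015,0.72,0,1],[0,-0.015,0.78,0,1],[0,-0.015,0.78,0,1],[0,-0.015,0.78,0,-1],[0,-0.015,0.78,0,-1],[0,-0.015,0.78,0,-1],[0,-0.015,0.78,0,-1],[0,-0.015,0.78,0,-1],[0,-0.015,0.78,0,-1],[0,-0.015,0.68,0,-1],[0,-0.015,0.58,0,-1],[0,-0.015,0.58,0,-1],[0,-0.015,0.58,0,-1]])

```text
clock: 53.75
eef_pos: [0.5551, 0.0397, 0.0537]
tool_rot: [-0.14, 0.99, -0.0, 0.0]
ft_force: [-0.2, -0.1, -1.0]
grip_width: 0.0406
```

Run:
```python
from h import *
st();snap('side','a43',(200,130,300,230),5.5);plan([(.545,.13,.053,181),(.545,.28,.051,181),(.545,.383,.051,181)])
```

```text
t 53.75 p [0.5551 0.0397 0.0537] yaw -163.95 q6 -102.0 F [-0.2 -0.1 -1. ] T [-0.03 -0.04 -0.1 ] g 0.0406
from [0.5548 0.0397 0.0533] -163.95
('->', [0.545, 0.13, 0.053, 181.0]) [np.float64(-0.156), np.float64(0.895), np.float64(0.003), np.float64(0.167)]
.. [np.float64(-0.017), np.float64(1.0), np.float64(0.013), np.float64(-0.0)]
('->', [0.545, 0.28, 0.051, 181.0]) [np.float64(-0.009), np.float64(0.5), np.float64(0.007), np.float64(-0.0)]
.. [np.float64(-0.017), np.float64(1.0), np.float64(-0.0), np.float64(-0.0)]
('->', [0.545, 0.383, 0.051, 181.0]) [np.float64(-0.001), np.float64(0.03), np.float64(-0.0), np.float64(-0.0)]
```

View pics/a43.png

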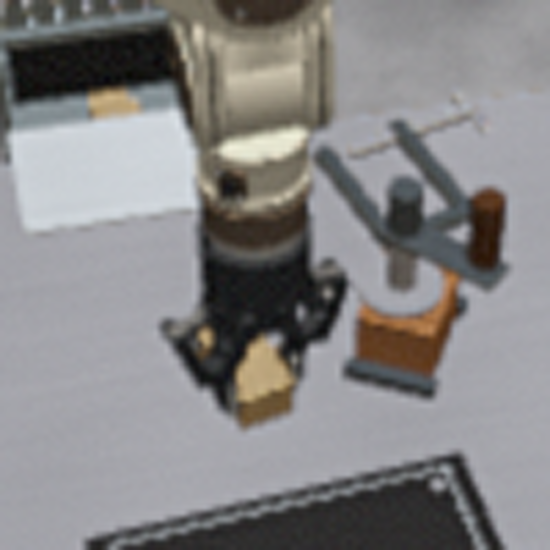

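Call:
carry_out(moves=[[-0.04,0.2,0,0.04,-1],[-0.08,0.4,0,0.08,-1],[-0.12,0.6,0,0.12,-1],[-0.15,0.8,0,0.167,-1],[-0.156,0.9,0,0.167,-1],[-0.156,0.9,0,0.167,-1]])

```text
clock: 54.4
eef_pos: [0.5443, 0.1315, 0.0528]
tool_rot: [-0.011, 1.0, -0.0, -0.001]
ft_force: [-0.7, -0.3, -0.5]
grip_width: 0.041
```

Call:
carry_out(moves=[[-0.005,0.25,0,0,-1],[-0.01,0.5,0,0,-1],[-0.015,0.75,0.01,0,-1],[-0.017,1,0.01,0,-1]])

```text
clock: 54.8
eef_pos: [0.5451, 0.2301, 0.052]
tool_rot: [-0.009, 1.0, -0.0, -0.0]
ft_force: [0.2, -0.8, -1.5]
grip_width: 0.041
```

Call:
carry_out(moves=[[-0.005,0.25,0,0,-1],[-0.01,0.5,0.01,0,-1],[-0.01,0.5,0.01,0,-1],[-0.01,0.5,0.01,0,-1]])

```text
clock: 55.2
eef_pos: [0.545, 0.2798, 0.0508]
tool_rot: [-0.009, 1.0, -0.001, -0.0]
ft_force: [0.5, 0.5, -1.5]
grip_width: 0.0406
```

Run:
```python
from h import *
st();plan([(.545,.383,.051,181)]);snap('side','a44',(170,80,270,180),5.5)
```

```text
t 55.2 p [0.545  0.2798 0.0508] yaw -178.93 q6 -63.9 F [ 0.5  0.5 -1.5] T [-0.03  0.03  0.01] g 0.0406
from [0.545  0.2798 0.0508] -178.93
.. [np.float64(-0.019), np.float64(1.0), np.float64(-0.002), np.float64(0.001)]
('->', [0.545, 0.383, 0.051, 181.0]) [np.float64(-0.001), np.float64(0.032), np.float64(-0.0), np.float64(0.0)]
```

View pics/a44.png

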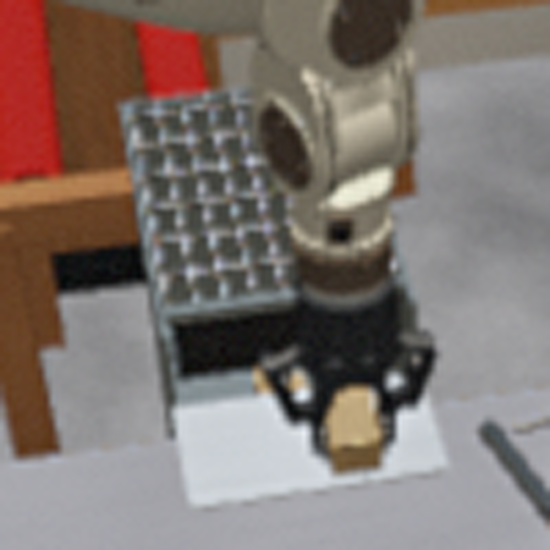

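Call:
carry_out(moves=[[0.04,0.15,0,0,-1],[0.08,0.3,0,0,-1],[0.08,0.45,0,0,-1],[0.08,0.6,0,0,-1],[0.08,0.75,0,0,-1],[0.08,0.9,0,0,-1],[0.08,1,0,0,-1]])

```text
clock: 55.95
eef_pos: [0.535, 0.3819, 0.051]
tool_rot: [-0.009, 1.0, -0.0, -0.0]
ft_force: [0.6, -1.1, -2.2]
grip_width: 0.0411
```

Call:
carry_out(moves=[[0,0.04,0,0,-1],[0,0.04,0,0,-1],[0,0.04,0,0,-1],[0,0.04,0,0,1],[0,0.04,0,0,1],[0,0.04,0,0,1],[0,0.04,0,0,1],[0,0.04,0,0,1],[0,0.04,0,0,1],[0,0.04,0,0,1],[0,0.04,0,0,1]])

```text
clock: 57.05
eef_pos: [0.5352, 0.3844, 0.0513]
tool_rot: [-0.009, 1.0, 0.0, 0.0]
ft_force: [0.0, 0.3, 0.5]
grip_width: 0.0853
```

Call:
carry_out(moves=[[0,-0.3,0,0,1],[0,-0.6,0,0,1],[0,-0.9,-0.1,0,1],[0,-1,-0.4,0,1],[0,-1,-0.6,0,1],[0,-1,-0.6,0,1]])

```text
clock: 57.65
eef_pos: [0.5394, 0.285, 0.1151]
tool_rot: [-0.008, 1.0, 0.002, 0.003]
ft_force: [0.5, 1.0, -0.7]
grip_width: 0.0851
```

Call:
carry_out(moves=[[0.2,-0.3,0,0,1],[0.5,-0.6,-0.3,0,1],[0.8,-0.9,-0.6,0,1],[1,-1,-1,0,1],[1,-1,-1,0,1],[1,-1,-1,0,1]])

```text
clock: 58.25
eef_pos: [0.439, 0.1828, 0.2121]
tool_rot: [-0.009, 1.0, 0.001, 0.001]
ft_force: [0.6, -0.0, -0.1]
grip_width: 0.0852
```

Call:
carry_out(moves=[[0.4,-0.4,0,0,1],[0.8,-0.8,0,0,1],[1,-1,0,0,1],[1,-1,0,0,1],[1,-1,0,0,1]])

```text
clock: 58.75
eef_pos: [0.3403, 0.0807, 0.2102]
tool_rot: [-0.009, 1.0, -0.0, -0.001]
ft_force: [1.3, -0.1, 0.2]
grip_width: 0.0855
```

Run:
```python
from h import *
st();snap('side','a45',(100,40,400,340),2);snap('top','b45',(20,80,320,280),2.6)
```

```text
t 58.75 p [0.3403 0.0807 0.2102] yaw -179.02 q6 -77.6 F [ 1.3 -0.1  0.2] T [ 0.03 -0.02 -0.02] g 0.0855
```

View pics/a45.png

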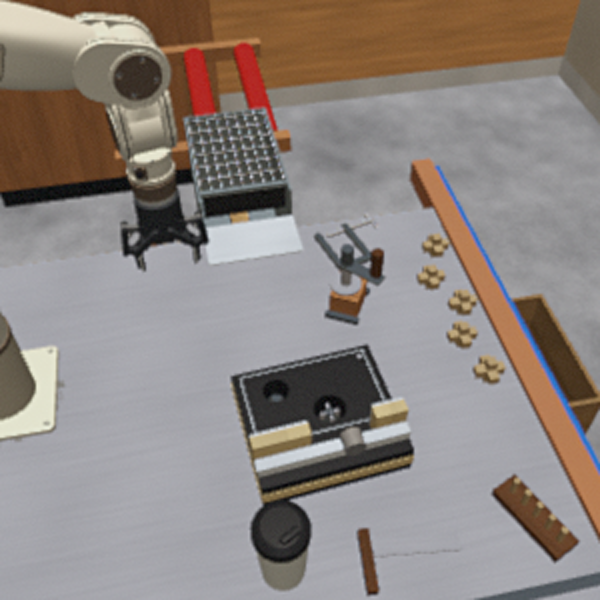

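View pics/b45.png

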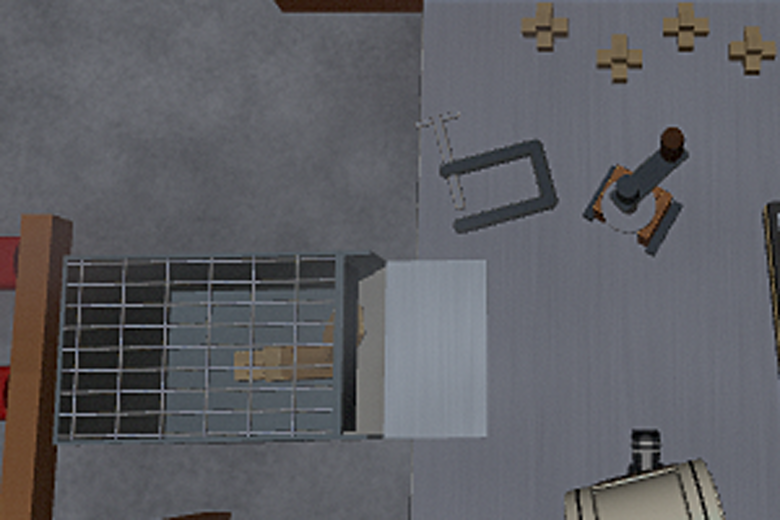

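Run:
```python
from h import *
im=cv2.imread('pics/b45_raw.png')[170:255,100:180];cv2.imwrite('pics/z.png',cv2.resize(im,None,fx=7,fy=7,interpolation=cv2.INTER_CUBIC))
im=cv2.imread('pics/a45_raw.png')[85:175,185:260];cv2.imwrite('pics/z2.png',cv2.resize(im,None,fx=6.5,fy=6.5,interpolation=cv2.INTER_CUBIC))
```

```text
(no output)
```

View pics/z.png

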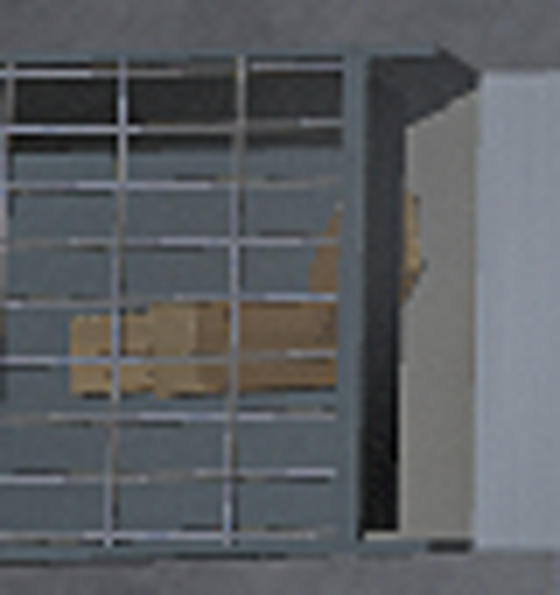

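View pics/z2.png

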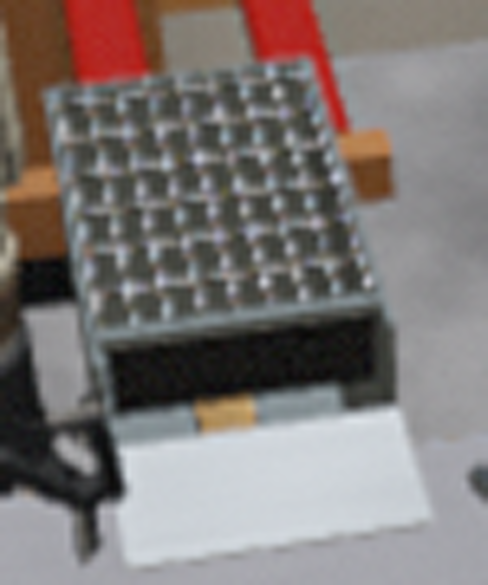

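Run:
```python
from h import *
for (X,Y) in[(420,265),(415,195),(402,300),(310,290),(345,205)]:
    u,v=(X+.5)/7-.5+100,(Y+.5)/7-.5+170
    print((X,Y),[ (z,px('top',u,v,z)[:2].round(3).tolist(), 'slide z', round(-1.88*(px('top',u,v,z)[1]-.388),3)) for z in(-.03,-.06,-.09,-.12,-.15)])
```

```text
(420, 265) [(-0.03, [0.535, 0.422], 'slide z', np.float64(-0.064)), (-0.06, [0.538, 0.43], 'slide z', np.float64(-0.078)), (-0.09, [0.541, 0.437], 'slide z', np.float64(-0.093)), (-0.12, [0.544, 0.445], 'slide z', np.float64(-0.108)), (-0.15, [0.547, 0.453], 'slide z', np.float64(-0.122))]
(415, 195) [(-0.03, [0.567, 0.425], 'slide z', np.float64(-0.07)), (-0.06, [0.57, 0.433], 'slide z', np.float64(-0.085)), (-0.09, [0.574, 0.441], 'slide z', np.float64(-0.099)), (-0.12, [0.578, 0.449], 'slide z', np.float64(-0.114)), (-0.15, [0.581, 0.457], 'slide z', np.float64(-0.129))]
(402, 300) [(-0.03, [0.519, 0.429], 'slide z', np.float64(-0.078)), (-0.06, [0.522, 0.437], 'slide z', np.float64(-0.093)), (-0.09, [0.524, 0.445], 'slide z', np.float64(-0.108)), (-0.12, [0.527, 0.453], 'slide z', np.float64(-0.123)), (-0.15, [0.529, 0.461], 'slide z', np.float64(-0.138))]
(310, 290) [(-0.03, [0.524, 0.471], 'slide z', np.float64(-0.156)), (-0.06, [0.526, 0.48], 'slide z', np.float64(-0.173)), (-0.09, [0.529, 0.489], 'slide z', np.float64(-0.19)), (-0.12, [0.532, 0.498], 'slide z', np.float64(-0.206)), (-0.15, [0.535, 0.507], 'slide z', np.float64(-0.223))]
(345, 205) [(-0.03, [0.562, 0.457], 'slide z', np.float64(-0.129)), (-0.06, [0.566, 0.465], 'slide z', np.float64(-0.145)), (-0.09, [0.569, 0.474], 'slide z', np.float64(-0.161)), (-0.12, [0.573, 0.482], 'slide z', np.float64(-0.178)), (-0.15, [0.577, 0.491], 'slide z', np.float64(-0.194))]
```

Run:
```python
from h import *
a=cv2.imread('pics/b45_raw.png');snap('top','b46');b=cv2.imread('pics/b46_raw.png');print(cv2.absdiff(a,b)[170:255,40:180].max())
t0=cv2.imread('pics/top0.png');d=cv2.absdiff(t0,b).max(2)
for n,(x0,y0,x1,y1) in dict(clamp=(178,120,236,172),mug=(430,212,472,250),square=(415,140,458,200)).items(): print(n,d[y0:y1,x0:x1].max(),(d[y0:y1,x0:x1]>40).sum())
offc('side','a45_raw');st()
```

```text
15
clamp 94 11
mug 23 0
square 37 0
t 58.9 p [0.3416 0.0816 0.2109] yaw -178.92 q6 -77.7 F [ 0.9 -0.   0.6] T [ 0.03  0.03 -0.02] g 0.0855
```

View pics/b46.png

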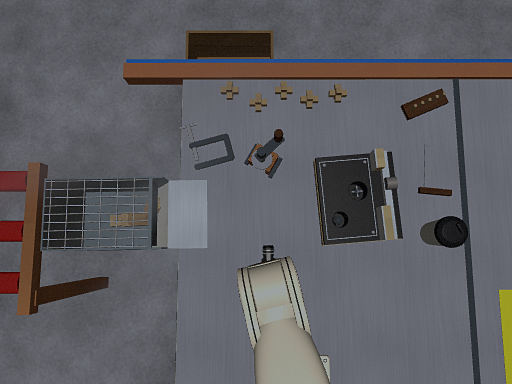

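```bash
python3 -c "
from workcell import order;print(order.job_done())"
```

```text
the job is handed in; nothing more can be done
None
```

I handed the job in at about 59 s of the 210 s allowed. The bit is down, the crank is back in its rest, and all three offcuts that were present are in the bin.

- **Crank and bit:** I felt the crank fully home on the hex and wound it about 2.5 turns anticlockwise by the knob to a hard stop. The tangential force there reached about 77 N, and the wrist reading was about 80 N of the 120 N limit. That load lifted and tilted the crank about 5 mm. I pressed it home again and twisted the boss anticlockwise; it resisted at 0.42 N m without the crank moving, so the bit is on its stop. By camera the tip reads about 8 mm below the table (±3 mm), against the nominal 10 mm.
- **Rest:** The crank went back in with its collar on the cheeks, and pictures show it standing there after release.
- **Offcuts:** After that I carried each offcut by the gripper through the flap and let it drop; none needed a push from behind.
- **Last checks:** No offcut was seen on the bench. The mug and square pictures matched the start. The clamp's region differed by 11 pixels, which I put down to the crank's knob having been at its edge. The arm was clear of everything.
- **Less certain:** Two offcuts lean on the foot of the slide on top of the first instead of lying flat. Their upper edges are about 90 mm below the bench, well under the flap. The flap looks shut in the pictures, but I had no direct reading of its angle.

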